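# Rehang the display cabinet's lift-off door and latch it

### The job

Lift the orange-framed door out of its stand and hang it back on the small display cabinet, standing open, by gently lowering both hinge knuckles onto the two pins at once until they are fully seated; do not let it drop. Then swing it fully shut, and push the red slide latch across its free edge until it snaps home. Do not shift the spool, the vase or the carton.

Things in the scene. Friction and masses are not known exactly. Their poses are not given: they have to be found in the camera images.
- cabinet: Fixed black cabinet, 150 deep (x) x 220 wide (y) x 150 mm high, flat roof. Origin: centre of its underside, z up. Its open front is at x = -75 mm and looks along its -x; y runs along the front. At its -y end two steel brackets (8 mm thick, reaching 9 mm past the hinge axis) stick out of the front, one above the other, each with an upright pin.
- seat_low (a point): Top of the lower bracket on the hinge axis, at (-91, -98, 30) mm in the cabinet's frame; the lower knuckle's underside rests here. The pin rises 22 mm from here: 10 mm across for 13 mm, then tapering to 3.6 mm. The upper bracket is straight above: bring the door in sideways from the front, its knuckles 24 to 50 mm above their seats, then lower it. Axes as the cabinet.
- seat_high (a point): The same point for the upper pin, on top of the upper bracket, 110 mm above the table (80 mm above seat_low, on the same axis). Same pin.
- door_mid (a point): Centre of the loose door leaf (orange frame, white panel): 14 thick (x) x 130 wide (y) x 132 mm high (z, up), 0.15-0.3 kg. Outer face at x = -7 mm; knuckles off the -y edge. When shut, its axes are parallel to the cabinet's and it is at x = -84 mm in the cabinet's frame; it opens counter-clockwise seen from above, beyond 120 degrees. Hung, its top edge is 144 mm above the table; it swings freely.
- knuckle_low (a point): Centre of the lower knuckle's hole at its underside; fixed to the door at (-7, -79, -48) mm from door_mid, in the door's axes. Knuckle: round, 24 mm across, 18 mm high, with a vertical through hole 13 mm wide.
- knuckle_high (a point): The same for the upper knuckle: at (-7, -79, +32) mm from door_mid. Same size.
- stand: Fixed grey stand: base 110 x 110 x 10 mm with two cheeks, 100 mm long along its y and up to 36 mm above the table, that leave a 19 mm slot. In it the door stands upright on the base, its axes nearly parallel to the stand's. Lift the door at least 30 mm to clear it. Origin: centre of the underside.
- latch_knob (a point): Centre of the red latch's knob: block 30 (x) x 18 (y) x 25 mm high, its top 185 mm above the table; axes as the cabinet. The latch slides on the roof along its -y, towards the hinge. Under the knob a carriage 44 x 42 mm, 10.5 mm above the roof; its arm reaches over the front to a lip, 30 mm along y (flared end 12 mm further), level with the knob, that hangs 30 mm below the roof, about 5 mm clear of the shut door.
- latch (a joint): Travel of the slide latch in m: 0 fully back (door free to swing past), 0.050 fully home against its stop. Takes about 2 N to slide; a sprung ball resists with about 6 N just before 0.044, then it snaps home and stays.
- spool_center (a point): Bystander: centre of a black spool with green filament lying flat, 130 mm diameter, 58 mm high.
- vase_center (a point): Bystander: centre of a blue printed vase, 95 mm high, 68 mm diameter.
- carton_center (a point): Bystander: centre of a cardboard box 90 x 140 x 60 mm.
- door: The door again, origin at the centre of its lower edge (66 mm below door_mid), same axes.
Things that resemble listed ones, but are neither listed nor needed, are in the scene too. What is meant by the door is not blue, and is the larger of those in its own colour.

How it is judged (in metres and radians):
On the way, in this order (a step that is already met when the one before it is completed fails the run):
1. the door hangs on both pins, fully seated, standing open (distance between knuckle_low and seat_low below 0.005 m and distance between knuckle_high and seat_high below 0.005 m and x of door_mid in the frame of cabinet below -0.115 m), for 0.2 s.
2. the hung door is swung fully shut, the latch still back (distance between knuckle_low and seat_low below 0.005 m and distance between knuckle_high and seat_high below 0.005 m and x of door_mid in the frame of cabinet above -0.09 m and value of joint latch below 0.03 m), for 0.1 s.
At the end, for the whole second after the job is handed in: Each knuckle's underside lies within 5 mm of its seat, the door is upright within 0.06 rad, shut (door_mid no more than 15 mm in front of the cabinet's front, i.e. x > -90 mm in the cabinet's frame, about 4 degrees) and at rest (under 20 mm/s), and the latch has snapped home (joint above 0.0475 m) (distance between knuckle_low and seat_low below 0.005 m and distance between knuckle_high and seat_high below 0.005 m and x of door_mid in the frame of cabinet above -0.09 m and value of joint latch above 0.0475 m and linear speed of door below 0.02 m/s and angle between door_mid's own z axis and vertical below 0.06 rad); the robot touches nothing.
It fails at once if the door is dropped onto its pins (faster than 0.30 m/s with a knuckle on its pin) (horizontal distance between knuckle_low and seat_low below 0.006 m and z of knuckle_low in the frame of seat_low between 0.003 and 0.02 m and linear speed of door above 0.3 m/s).
It fails at once if the filament spool is shifted by more than 30 mm (distance of spool_center from where it was at the start of the episode above 0.03 m).
It fails at once if the printed vase is shifted by more than 30 mm (distance of vase_center from where it was at the start of the episode above 0.03 m).
It fails at once if the cardboard box is shifted by more than 30 mm (distance of carton_center from where it was at the start of the episode above 0.03 m).
It also fails if it takes over 72 s, if anything falls off the work surface, if the arm or the gripper's body presses on something with over 40 N, if the wrist force passes 120 N, or if a joint passes its speed limit or range.

### The arm

A 6-joint arm with a two-finger parallel gripper is mounted at the origin on the work surface. World frame = base frame: x ahead of the robot, y to its left, z up, the work surface at z = 0. Lengths are in m, angles in degrees, forces in N, time in s.
With the tool pointing down it reaches from about 0.375 to 0.975 m from the base axis. Payload 3.8 kg.
Tool frame: the origin (TCP) lies at the very end of the fingers, on their centre line; the grasp point (between the pads) lies 19 mm behind it (manip.pinch_z is the x of the grasp point in the tool frame, in m); x points along the fingers, y is the direction in which the jaws open and shut, and the axes are right-handed (so a half turn about x gives the same grasp; the last joint's range is limited). The gripper opens to 88 mm and grips with 3 to 60 N. Pads are 18 mm wide; open, the fingers measure 123 mm over their backs; the gripper's body (75 mm by 187 mm) begins 45 mm behind the grasp point.
Start: joints at [-75.281, 15.12, 91.902, -0, 72.978, -2.114], TCP at [0.195, -0.646, 0.239] pointing down, gripper open.
Joint ranges: [-150.88, 150.88], [-54.13, 125.18], [17.81, 147.31], [-75.09, 255.09], [0, 152.58], [-146.25, 146.25]. Speed limits (degrees/s): [147.25, 147.25, 180, 180, 180, 180].

### API

Orientations are given as a 3x3 rotation matrix whose columns are the frame's x, y, z axes.
In Python, from workcell import manip gives the robot as it stands.
- The arm moves only by the tool carry_out, never from a script. Its argument "motion" is a list that holds one entry, the list of rows, each a list of 5 numbers: the gripper command: -1 is shut, 1 is fully open, values between are in proportion, then the shift along the tool's x, y, z in mm, then the turn about the tool's x in rad. A call has 1 to 10 rows; each row is the pose to reach, as a shift and turn from the pose commanded when the call began, along the tool's axes at that moment; what a row does not reach only later rows make up. A row lasts 1/12 s, in which the tool goes at most 41.7 mm and 7.16 degrees, less where a joint would pass 70% of its speed; a pose out of reach is approached as far as the arm can. A call with a gripper value outside its range is refused whole. The fingers move at their own pace and stop on an object; "newtons" is the grip in N (left out, the last holds). Time passes only in rows, so rows that repeat a pose let the fingers close. It gives the time, the measured TCP pose, the force and the opening at its end, in the units of the state.
- manip.sense(): the state, without advancing time (a new reading comes with each control period).
- manip.snapshot(name): name is "scene" or "side" or "wrist"; returns the picture (480x640x3 uint8, red, green, blue); there is no depth.
- manip.camera_params(name): a dict with "mtx" (3x3 intrinsics, pixels), "rvec" (rotation vector, rad) and "tvec" (3), from world to camera coordinates, as OpenCV has them. Camera axes: x right, y down, z forward; pixel columns grow to the right and rows downward; lengths in m; the calibration is good to about 2 mm. A picture is of the moment at which its call begins: read the wrist's pose just before it. camera_params takes no time and is no camera call; for the wrist camera it gives the pose at the moment of the call.
- manip.close_job(): hands the job in, once; it reports no verdict.
The state is a dict: "t": time; "joint_pos": joint angles; "dq": joint speeds; "effort": joint torques, N m; "tool_pos": TCP position; "tool_rot": TCP orientation; "ft_force": force on the tool from outside, world axes, zero at the start; "ft_torque": the same for the moment, N m; "grip_width": finger opening in m.
Only numpy, scipy, OpenCV 4.12 (cv2) and the standard library are available. Lean on these libraries where they do the work, as an engineer would, in place of code of your own. Each camera call takes 0.05 s, during which the arm holds its last target.

## Working session

There is one attempt and no reset: what is moved stays moved. The work goes in short steps, Python scripts to look and compute and a tool call to move; the robot and the scene stay as the last step left them, time stands still between calls to the robot, and variables do not carry over. Pictures are saved under pics/ and viewed, and the job is handed in when it is done.

Besides the shell and the picture viewer there is one more tool, called after "Call:" by a JSON object that holds its "method" and its "body". carry_out: Moves the arm, as the interface text tells. Its arguments: {"type":"object","properties":{"motion":{"type":"array","items":{"type":"array","items":{"type":"array","items":{"type":"number"}}}},"newtons":{"type":"number"}},"required":["motion"]}

```bash
mkdir -p pics; ls
python3 - <<'E'
from workcell import manip
import cv2
for n in ["scene","side","wrist"]:
    p=manip.camera_params(n); im=manip.snapshot(n)
    cv2.imwrite(f"pics/{n}0.png",im[:,:,::-1])
    import numpy as np
    R=cv2.Rodrigues(np.array(p['rvec'],float))[0]
    print(n,np.round(p['mtx'],1).tolist(),"pos",(-R.T@np.array(p['tvec']).ravel()).round(3),"fwd",R[2].round(2))
print(manip.sense(), manip.pinch_z)
E
```

```text
pics
scene [[540.9, 0.0, 321.7], [0.0, 540.9, 229.0], [0.0, 0.0, 1.0]] pos [1.474 0.363 0.964] fwd [-0.68 -0.34 -0.65]
side [[493.4, 0.0, 315.1], [0.0, 493.4, 244.7], [0.0, 0.0, 1.0]] pos [0.383 0.606 0.714] fwd [ 0.23 -0.74 -0.63]
wrist [[369.3, 0.0, 314.3], [0.0, 369.3, 233.9], [0.0, 0.0, 1.0]] pos [ 0.26  -0.626  0.384] fwd [-0.25 -0.07 -0.96]
{'t': 0.15, 'joint_pos': array([-7.52803393e+01,  1.51612393e+01,  9.19625936e+01,  1.63765479e-03,
        7.29768049e+01, -2.11578347e+00]), 'dq': array([-0.10752177, -0.06934394, -0.29024295,  0.06011375, -0.00335271,
        0.02186251]), 'effort': array([-2.42121123e-04, -5.02849245e+01, -3.57469618e+01,  7.28869275e-02,
        2.50201556e-02, -8.58599583e-05]), 'tool_pos': array([ 0.19534768, -0.64554802,  0.23765701]), 'tool_rot': array([[-4.19865370e-04,  2.89615556e-01, -9.57142964e-01],
       [ 1.70575814e-03, -9.57141449e-01, -2.89615845e-01],
       [-9.99998457e-01, -1.75425406e-03, -9.21435413e-05]]), 'ft_force': array([0.81341289, 0.62019577, 1.1038645 ]), 'ft_torque': array([ 0.02045907, -0.0688521 ,  0.04339139]), 'grip_width': 0.0883799732738117} -0.0187
```

View pics/scene0.png

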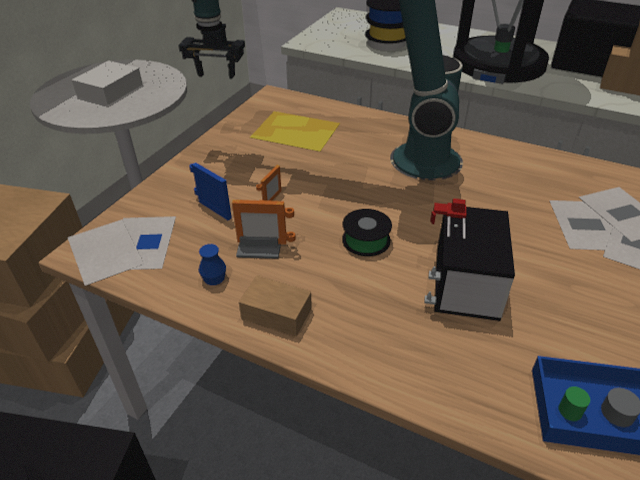

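View pics/side0.png

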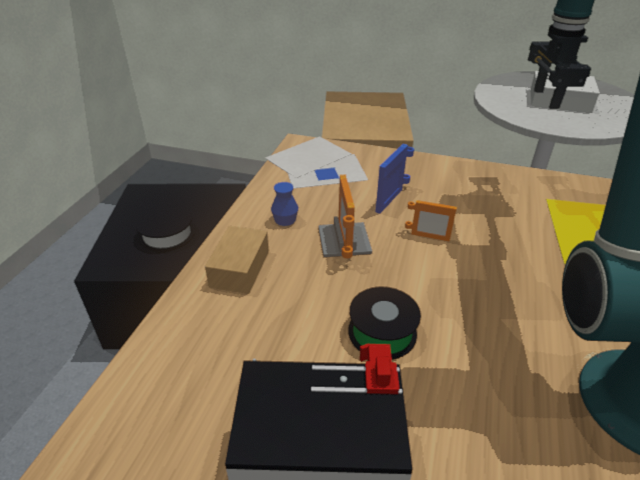

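View pics/wrist0.png

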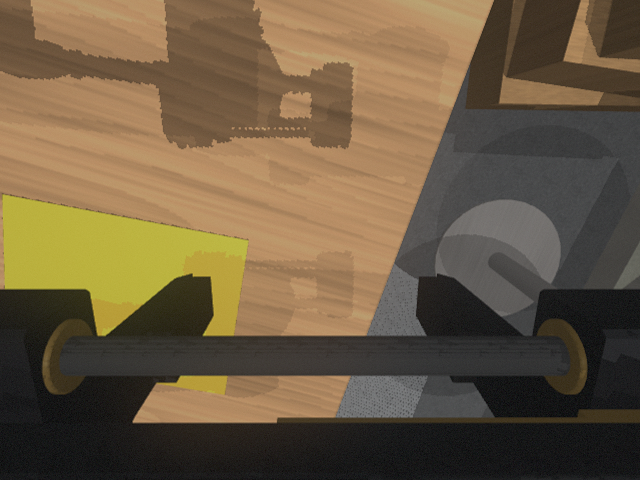

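Candidates for the door: the orange one in the grey stand (scene 262,225; side 347,215), a small orange frame (scene 270,185; side 433,221) and a blue one (scene 211,190). The large orange one in the stand fits the description. I'll confirm with crops.

```bash
cat > h.py <<'E'
import cv2, numpy as np
from workcell import manip
def crop(src,x0,y0,w,h,s,out):
    im=cv2.imread(src)[y0:y0+h,x0:x0+w]
    im=cv2.resize(im,None,fx=s,fy=s,interpolation=cv2.INTER_CUBIC)
    for i in range(0,w,10):
        L=12 if i%50==0 else 5
        cv2.line(im,(int((i)*s),0),(int(i*s),L),(0,255,255),1)
        if i%50==0 or (s>=5 and i%20==0): cv2.putText(im,str(x0+i),(int(i*s),22),0,.4,(0,255,255),1)
    for j in range(0,h,10):
        L=12 if j%50==0 else 5
        cv2.line(im,(0,int(j*s)),(L,int(j*s)),(0,255,255),1)
        if j%50==0 or (s>=5 and j%20==0): cv2.putText(im,str(y0+j),(14,int(j*s)+4),0,.4,(0,255,255),1)
    cv2.imwrite(out,im)
def cam(n):
    p=manip.camera_params(n); return np.array(p['mtx'],float),np.array(p['rvec'],float),np.array(p['tvec'],float).ravel()
def ray(c,uv):
    K,r,t=c; R=cv2.Rodrigues(r)[0]
    d=R.T@np.linalg.inv(K)@np.array([uv[0],uv[1],1.]); return -R.T@t,d/np.linalg.norm(d)
def onz(c,uv,z):
    o,d=ray(c,uv); return o+d*(z-o[2])/d[2]
def proj(c,P):
    K,r,t=c; return cv2.projectPoints(np.atleast_2d(np.array(P,float)),r,t,K,None)[0].reshape(-1,2)
E
python3 - <<'E'
from h import *
crop('pics/scene0.png',180,150,160,120,5,'pics/c1.png')
crop('pics/scene0.png',400,190,133,130,5,'pics/c2.png') 
crop('pics/side0.png',300,130,160,120,5,'pics/c3.png')
crop('pics/side0.png',220,330,200,150,4,'pics/c4.png')
E
```

```text
(no output)
```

View pics/c1.png

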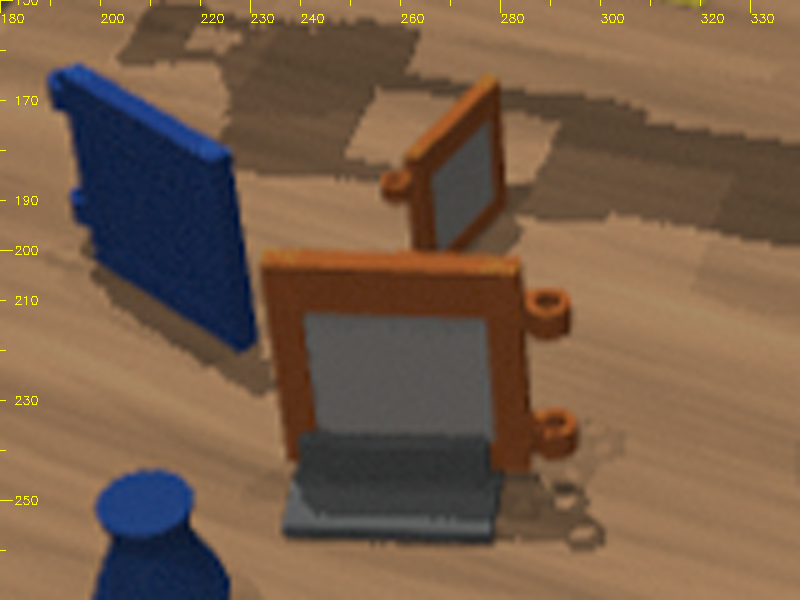

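View pics/c2.png

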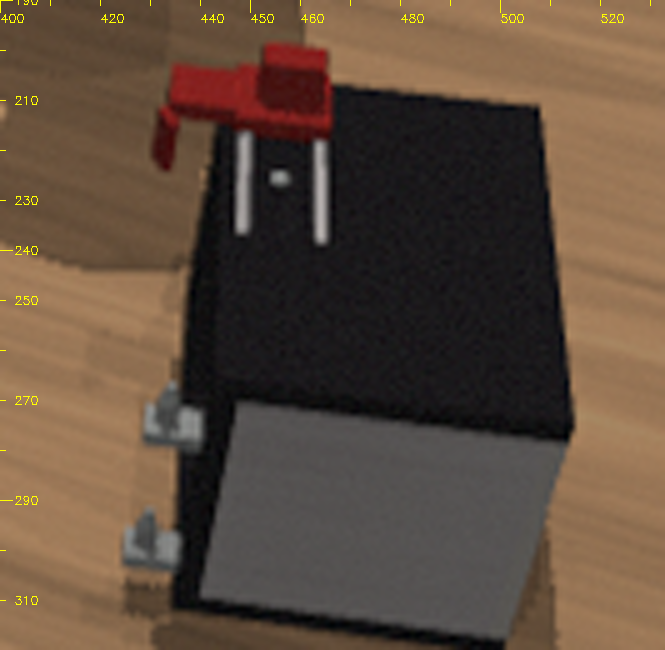

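View pics/c3.png

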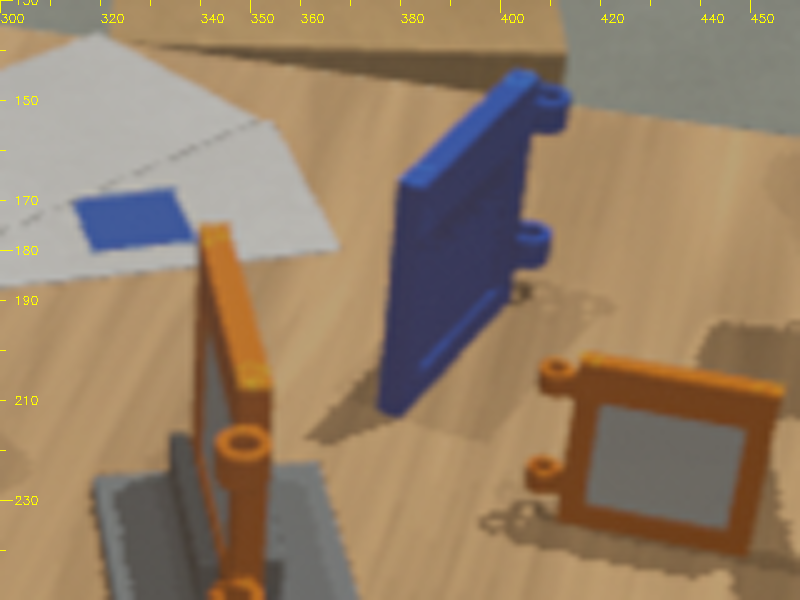

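View pics/c4.png

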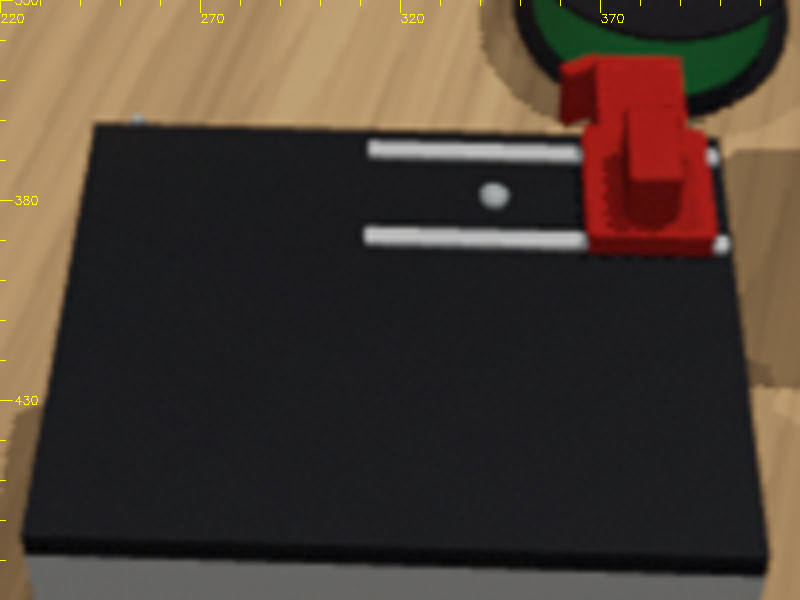

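The crop confirms it: the large orange door stands in the stand, knuckles on the right in the scene view (289,210 and 291,234). Next I'll fit the cabinet and door poses from corner picks in both views.

```bash
cat > fit.py <<'E'
from h import *
from scipy.optimize import least_squares
def T(p,P,z0=0):
    x,y,a=p[:3]; c,s=np.cos(a),np.sin(a)
    P=np.array(P,float)/1000; return np.c_[x+c*P[:,0]-s*P[:,1], y+s*P[:,0]+c*P[:,1], P[:,2]+z0]
def fit(obs,p0,z0=0,pr=True):
    C={n:cam(n) for n in obs if n!='wrist'}
    def f(p):
        return np.concatenate([(proj(C[n],T(p,[o[0] for o in obs[n]],z0))-np.array([o[1] for o in obs[n]])).ravel() for n in obs])
    r=least_squares(f,p0,loss='soft_l1')
    if pr: print(r.x[:2].round(4),np.degrees(r.x[2]).round(2)); print(f(r.x).reshape(-1,2).round(1).tolist())
    return r.x
E
python3 - <<'E'
from fit import *
cab={'side':[((-75,-110,150),(243.8,360.8)),((75,-110,150),(226,464.8)),((75,110,150),(412,469.2)),((-75,110,150),(400,363.7))],
'scene':[((75,110,150),(508,211.4)),((75,-110,150),(514.6,276.5)),((-75,-110,150),(442.6,269.4)),((-75,-110,0),(434.4,311.4)),((75,-110,0),(501,318))]}
fit(cab,[.7,.2,1.57])
d={'scene':[((-7,65,66),(233.4,204.6)),((-7,-65,66),(284.4,205.4)),((7,65,66),(232.6,200)),((7,-65,66),(283.4,201.6)),((-7,-79,50),(289.6,209.6)),((-7,-79,-30),(291.2,233.6))],
'side':[((-7,-65,66),(347.6,207.4)),((7,-65,66),(354,207)),((-7,65,66),(340.4,175.6)),((7,65,66),(346,174.8)),((-7,-79,50),(348.6,218.4)),((-7,-79,-30),(347.4,247.6))]}
fit(d,[.7,-.4,3.14],.076)
c=cam('side');s=cam('scene')
print('spool',onz(c,(385,307),.058),onz(s,(367,222),.058))
print('vase',onz(c,(284,187),.095),onz(s,(209,251),.095))
for uv in [(227,230),(269,240),(254,273),(208,267)]: print('carton',onz(c,uv,.06))
print('blue',onz(c,(402,165),.13), 'small',onz(c,(415,203),.1),onz(c,(455,208),.1))
E
```

```text
[0.4854 0.2627] 105.67
[[-0.6, -0.2], [-0.9, -0.2], [1.6, 0.2], [-0.0, 0.1], [-0.2, -0.5], [0.5, -1.8], [0.3, -3.8], [-0.5, 0.5], [-0.7, 3.1]]
[ 0.5848 -0.2612] 202.52
[[-1.4, -2.0], [-0.6, -0.8], [0.5, -0.8], [1.1, -0.5], [0.1, 0.2], [-0.2, 0.5], [0.1, 0.4], [0.6, 0.4], [-1.0, -1.0], [-0.4, -0.5], [-0.2, -0.1], [-0.4, 1.2]]
spool [ 0.44997381 -0.02970796  0.058     ] [ 0.44264055 -0.022615    0.058     ]
vase [ 0.7442154  -0.30349455  0.095     ] [ 0.74935595 -0.30127341  0.095     ]
carton [ 0.82411188 -0.15483012  0.06      ]
carton [ 0.72336411 -0.14885636  0.06      ]
carton [ 0.71347113 -0.04300026  0.06      ]
carton [ 0.80822625 -0.03259371  0.06      ]
blue [ 0.49206632 -0.42210419  0.13      ] small [ 0.442824   -0.31850271  0.1       ] [ 0.35710454 -0.32447692  0.1       ]
```

```bash
cat > ov.py <<'E'
from fit import *
def box(x0,x1,y0,y1,z0,z1):
    P=[(x,y,z) for x in(x0,x1) for y in(y0,y1) for z in(z0,z1)]
    return [(P[a],P[b]) for a,b in [(0,1),(2,3),(4,5),(6,7),(0,2),(1,3),(4,6),(5,7),(0,4),(1,5),(2,6),(3,7)]]
def ring(x,y,z,r): 
    a=np.linspace(0,2*np.pi,25); P=[(x+r*np.cos(t),y+r*np.sin(t),z) for t in a]; return list(zip(P[:-1],P[1:]))
CAB=box(-75,75,-110,110,0,150)+ring(-91,-98,30,5)+ring(-91,-98,43,5)+ring(-91,-98,52,1.8)+ring(-91,-98,110,5)+ring(-91,-98,132,1.8)
DOOR=box(-7,7,-65,65,-66,66)+ring(-7,-79,50,12)+ring(-7,-79,50,6.5)+ring(-7,-79,-30,12)+ring(-7,-79,-30,6.5)+ring(-7,-79,-48,12)
def overlay(n,src,items,x0,y0,w,h,s,out,c=None):
    crop(src,x0,y0,w,h,s,out); im=cv2.imread(out); c=c or cam(n)
    for E,p,z in items:
        for a,b in E:
            q=(proj(c,T(p,[a,b],z))-[x0,y0]+.5)*s
            cv2.line(im,tuple(int(v) for v in q[0]),tuple(int(v) for v in q[1]),(0,255,0),1,cv2.LINE_AA)
    cv2.imwrite(out,im)
E
python3 - <<'E'
from ov import *
cb=[.4854,.2627,np.radians(105.67)]; d=[.5848,-.2612,np.radians(202.52)]
overlay('scene','pics/scene0.png',[(CAB,cb,0)],400,190,133,130,4.5,'pics/o2.png')
overlay('side','pics/side0.png',[(CAB,cb,0)],220,330,200,150,4,'pics/o4.png')
overlay('scene','pics/scene0.png',[(DOOR,d,.076)],220,180,90,80,6,'pics/o1.png')
overlay('side','pics/side0.png',[(DOOR,d,.076)],310,160,80,100,6,'pics/o3.png')
a=[cv2.imread(f'pics/o{i}.png') for i in(2,1)]
H=600
cv2.imwrite('pics/oo1.png',np.hstack([cv2.resize(i,(400,int(i.shape[0]*400/i.shape[1])))[:350] for i in a]))
E
```

```text
(no output)
```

View pics/o2.png

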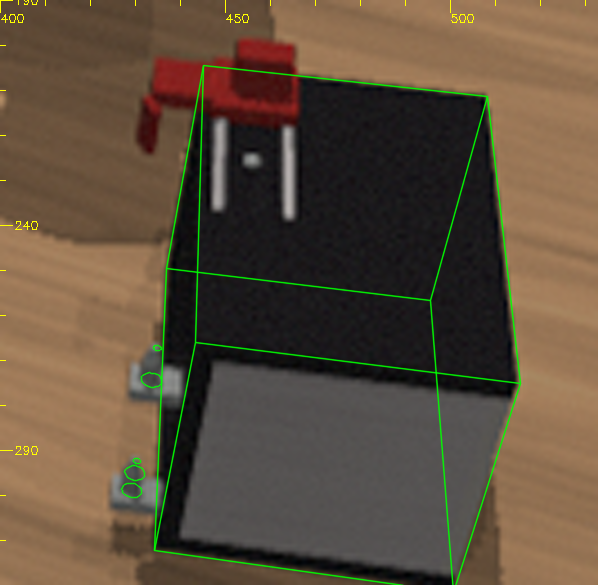

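View pics/o1.png

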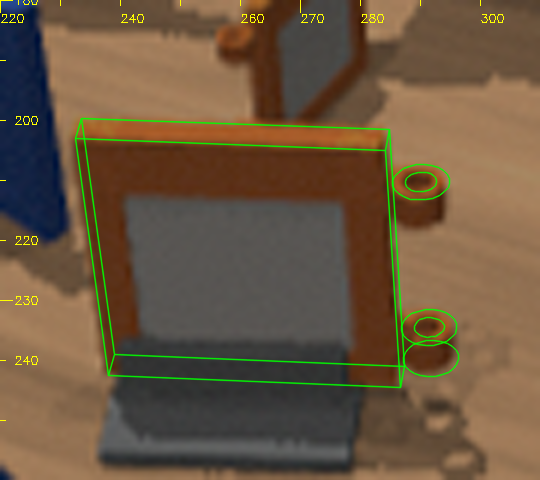

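View pics/o3.png

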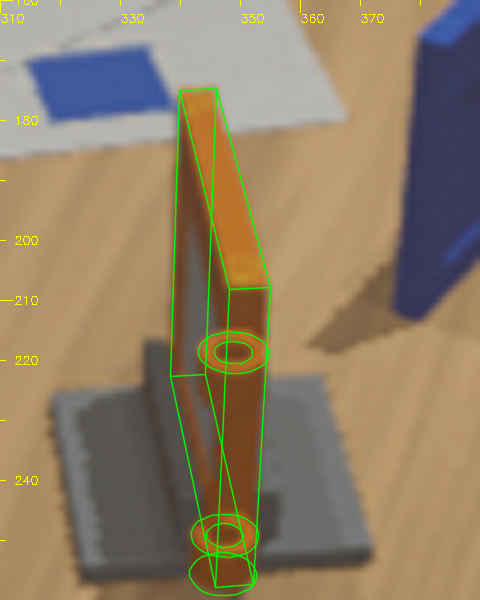

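View pics/o4.png

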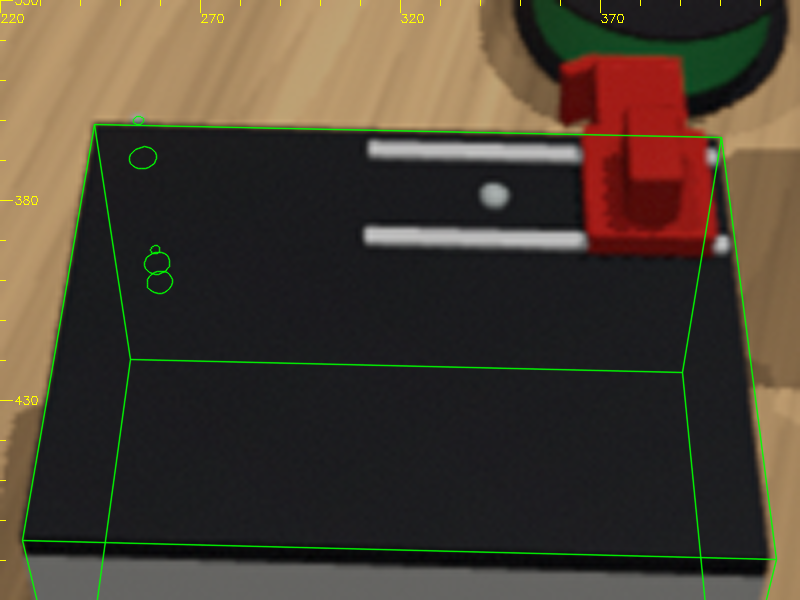

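```bash
cat > go.py <<'E'
import sys
from h import *
def go(x,y,z,yaw=None):
    s=manip.sense(); R=s['tool_rot']; p=s['tool_pos']
    d=R.T@(np.array([x,y,z])-p)*1000
    cy=np.degrees(np.arctan2(R[1,1],R[0,1]))
    t=0 if yaw is None else -np.radians((yaw-cy+180)%360-180)
    print('t',round(s['t'],2),'shift mm',d.round(1),'turn',round(t,4),'| cur',p.round(4),'yaw',round(cy,2),'w',round(s['grip_width'],4),'F',s['ft_force'].round(1),'T',s['ft_torque'].round(2))
if __name__=='__main__': go(*map(float,sys.argv[1:]))
E
python3 go.py .5848 -.2612 .21 22.5
```

```text
t 0.15 shift mm [  28.1 -255.  -484.1] turn -1.6697 | cur [ 0.1953 -0.6455  0.2377] yaw -73.17 w 0.0884 F [0.8 0.6 1.1] T [ 0.02 -0.07  0.04]
```

Call:
{"method": "carry_out", "body": {"motion": [[[1, 1, -8, -16, -0.06], [1, 3, -24, -46, -0.18], [1, 6, -43, -82, -0.3], [1, 8, -63, -120, -0.42], [1, 10, -83, -158, -0.54], [1, 12, -103, -196, -0.66], [1, 14, -123, -234, -0.78], [1, 16, -143, -272, -0.9], [1, 18, -163, -310, -1.02], [1, 20, -183, -348, -1.14]]]}}

```text
t: 0.98
tool_pos: [0.4699, -0.3748, 0.2189]
tool_rot: [[-0.0, 0.991, -0.131], [0.0, -0.131, -0.991], [-1.0, -0.0, -0.0]]
ft_force: [-0.0, 0.2, -0.3]
grip_width: 0.0883
```

```bash
python3 go.py .5848 -.2612 .21 22.5
```

```text
t 0.98 shift mm [   8.9   99.  -127.7] turn -0.5239 | cur [ 0.4699 -0.3748  0.2189] yaw -7.52 w 0.0883 F [-0.   0.2 -0.3] T [-0.04 -0.06  0.04]
```

Call:
{"method": "carry_out", "body": {"motion": [[[1, 2, 22, -29, -0.12], [1, 4, 44, -57, -0.24], [1, 6, 64, -83, -0.36], [1, 8, 82, -106, -0.46], [1, 9, 95, -122, -0.51], [1, 9, 99, -128, -0.524], [1, 9, 99, -128, -0.524]]]}}

```text
t: 1.57
tool_pos: [0.5852, -0.2619, 0.2096]
tool_rot: [[-0.001, 0.925, 0.379], [0.0, 0.379, -0.925], [-1.0, -0.001, -0.001]]
ft_force: [-0.0, -1.2, -0.1]
grip_width: 0.088
```

```bash
python3 go.py .5848 -.2612 .108 22.5
python3 - <<'E'
from ov import *
c=cam('wrist'); cv2.imwrite('pics/w1.png',manip.snapshot('wrist')[:,:,::-1])
d=[.5848,-.2612,np.radians(202.52)]
overlay('wrist','pics/w1.png',[(DOOR,d,.076)],0,0,640,480,1.25,'pics/w1o.png',c)
E
```

```text
t 1.57 shift mm [101.6  -0.   -0.7] turn -0.0038 | cur [ 0.5852 -0.2619  0.2096] yaw 22.28 w 0.088 F [-0.  -1.2 -0.1] T [-0.03 -0.1  -0.02]
```

View pics/w1o.png

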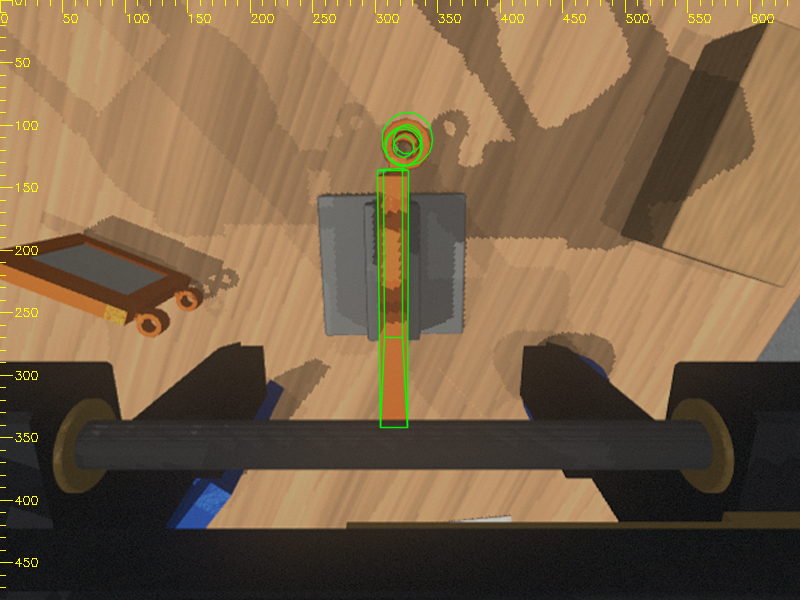

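The wrist view shows the door top edge centred between the fingers, running (390,170)→(393,425) in the enlarged picture, with the overlay matching to about 2 mm. Descending.

Call:
{"method": "carry_out", "body": {"motion": [[[1, 15, 0, 0, 0], [1, 35, 0, 0, 0], [1, 60, 0, 0, 0], [1, 82, 0, 0, 0], [1, 96, 0, 0, 0], [1, 101, 0, 0, 0], [1, 101, 0, 0, 0]]]}}

```text
t: 2.2
tool_pos: [0.5828, -0.2638, 0.1076]
tool_rot: [[-0.003, 0.927, 0.376], [0.001, 0.376, -0.927], [-1.0, -0.002, -0.002]]
ft_force: [-0.8, 0.8, -0.0]
grip_width: 0.088
```

Call:
{"method": "carry_out", "body": {"motion": [[[-1, 0, 0, 0, 0], [-1, 0, 0, 0, 0], [-1, 0, 0, 0, 0], [-1, 0, 0, 0, 0], [-1, 0, 0, 0, 0], [-1, 0, 0, 0, 0], [-1, 0, 0, 0, 0], [-1, 0, 0, 0, 0]]], "newtons": 40}}

```text
t: 2.87
tool_pos: [0.5846, -0.2632, 0.1092]
tool_rot: [[0.0, 0.926, 0.378], [-0.0, 0.378, -0.926], [-1.0, 0.0, 0.0]]
ft_force: [-0.0, -0.7, -0.3]
grip_width: 0.037
```

```bash
python3 go.py .5848 -.2612 .147 22.5
```

```text
t 2.87 shift mm [-37.8   1.   -1.8] turn -0.0055 | cur [ 0.5846 -0.2632  0.1092] yaw 22.18 w 0.037 F [-0.  -0.7 -0.3] T [ 0.01 -0.13 -0.03]
```

Still closing.

Call:
{"method": "carry_out", "body": {"motion": [[[-1, 0, 0, 0, 0], [-1, 0, 0, 0, 0], [-1, 0, 0, 0, 0], [-1, 0, 0, 0, 0], [-1, 0, 0, 0, 0], [-1, 0, 0, 0, 0], [-1, 0, 0, 0, 0], [-1, 0, 0, 0, 0]]]}}

```text
t: 3.53
tool_pos: [0.5845, -0.2633, 0.109]
tool_rot: [[-0.0, 0.926, 0.377], [0.0, 0.377, -0.926], [-1.0, -0.0, -0.0]]
ft_force: [0.0, -0.3, -0.7]
grip_width: 0.0136
```

```bash
python3 go.py .5848 -.2612 .147 22.5
```

```text
t 3.53 shift mm [-38.    1.1  -1.8] turn -0.0056 | cur [ 0.5845 -0.2633  0.109 ] yaw 22.18 w 0.0136 F [ 0.  -0.3 -0.7] T [-0.07 -0.12  0.01]
```

Call:
{"method": "carry_out", "body": {"motion": [[[-1, -2, 0, 0, 0], [-1, -6, 0, 0, 0], [-1, -12, 0, 0, 0], [-1, -19, 0, 0, 0], [-1, -27, 0, 0, 0], [-1, -34, 0, 0, 0], [-1, -38, 0, 0, 0], [-1, -40, 0, 0, 0], [-1, -40, 0, 0, 0]]]}}

```text
t: 4.28
tool_pos: [0.585, -0.2636, 0.1502]
tool_rot: [[0.001, 0.926, 0.377], [-0.001, 0.377, -0.926], [-1.0, 0.001, 0.001]]
ft_force: [-0.2, -0.1, -1.5]
grip_width: 0.0137
```

```bash
python3 go.py .5848 -.2612 .149 22.5
python3 - <<'E'
from h import *
c=cam('wrist'); 
for n in ['scene','side','wrist']: cv2.imwrite(f'pics/{n}2.png',manip.snapshot(n)[:,:,::-1])
crop('pics/scene2.png',200,150,120,120,5,'pics/c5.png')
crop('pics/side2.png',300,130,120,120,5,'pics/c6.png')
crop('pics/wrist2.png',210,50,213,160,3.75,'pics/c7.png')
E
```

```text
t 4.28 shift mm [ 1.2  0.7 -2.3] turn -0.0057 | cur [ 0.585  -0.2636  0.1502] yaw 22.17 w 0.0137 F [-0.2 -0.1 -1.5] T [ 0.   -0.17  0.04]
```

View pics/c5.png

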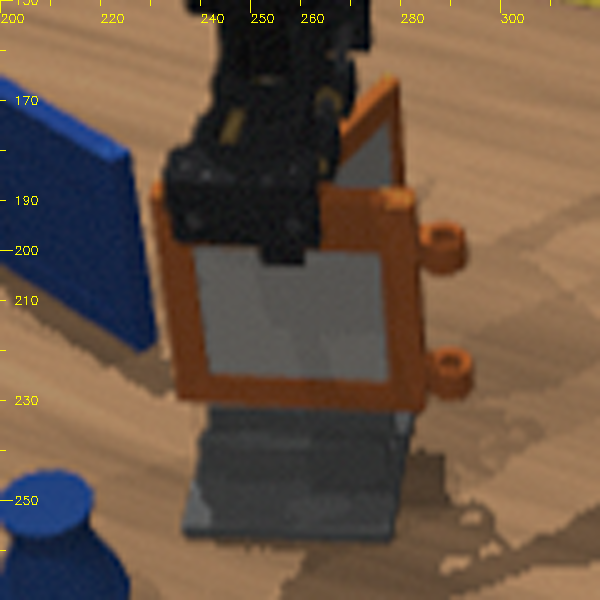

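View pics/c6.png

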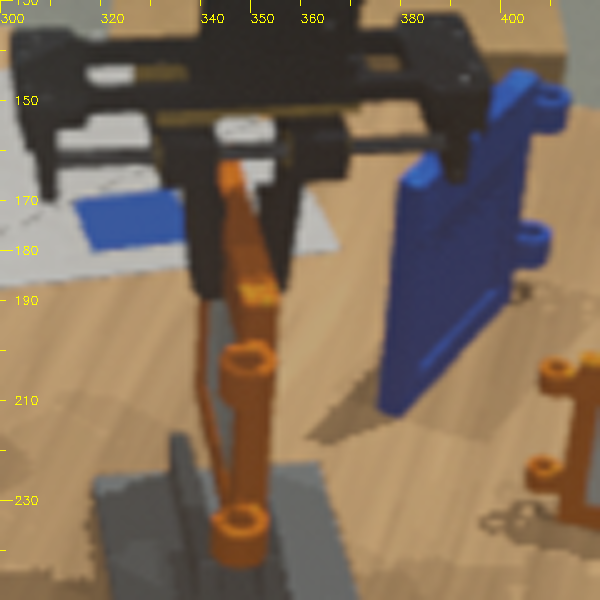

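View pics/c7.png

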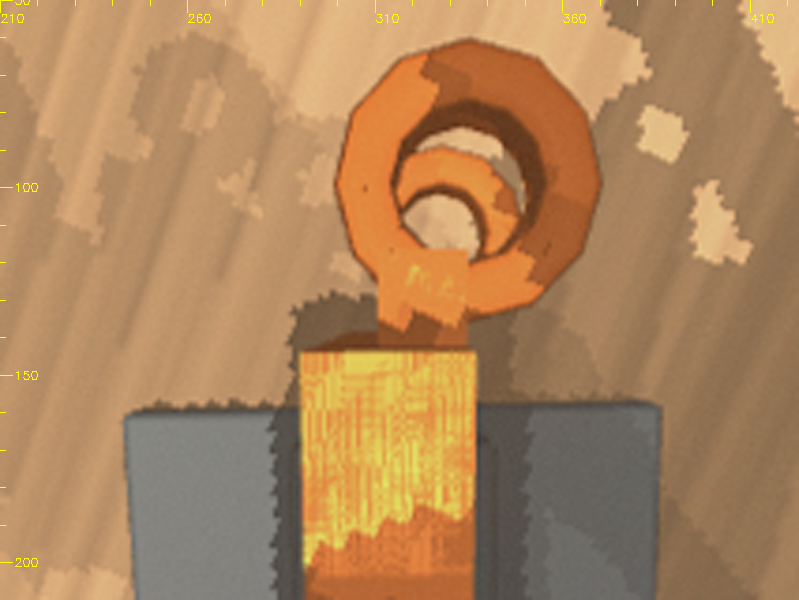

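Run:
```python
from ov import *
s=manip.sense(); c=cam('wrist'); R=s['tool_rot'];p=s['tool_pos']
K=onz(c,(335,97.5),.1672); print('Khigh',K, 'tool', (R.T@(K-p)*1000).round(1))
for uv in [(210+300/3.75,50+350/3.75),(210+476/3.75,50+350/3.75)]:
    q=onz(c,uv,p[2]-.033+.066); print('corner',q,(R.T@(q-p)*1000).round(1))
d={'scene':[((-7,-79,50),(288.6,197)),((-7,-79,-30),(290,222))],
'side':[((-7,-79,50),(349.5,201)),((-7,-79,-30),(348,234)),((-7,-65,66),(348,191)),((7,-65,66),(355,190.5))]}
f=fit(d,[.585,-.262,np.radians(202.2)],.1172)
print(T(f,[(-7,-79,0)]))
cb=[.4854,.2627,np.radians(105.67)]
print('hinge',T(cb,[(-91,-98,30)]))
```

```text
Khigh [ 0.56089596 -0.18790769  0.1672    ] tool [-18.4   6.8 -78.5]
corner [ 0.55323946 -0.20635326  0.18171777] [-33.   -7.3 -64.3]
corner [ 0.56625817 -0.20104704  0.18171777] [-33.    6.8 -64.3]
[ 0.5893 -0.2596] 205.95
[[0.4, -0.4], [0.4, -0.2], [-0.3, 0.4], [-0.3, -0.6], [0.1, -0.3], [0.0, -0.4]]
[[ 0.56099293 -0.18549641  0.        ]]
hinge [[0.60433643 0.20155161 0.03      ]]
```

```bash
python3 go.py .641 .078 .150 22.5
```

```text
t 4.43 shift mm [  -1.2  181.3 -294.5] turn -0.0057 | cur [ 0.5842 -0.2632  0.1487] yaw 22.17 w 0.0136 F [-0.1  0.2 -1.7] T [ 0.04 -0.07 -0.04]
```

Call:
{"method": "carry_out", "body": {"motion": [[[-1, 0, 3, -5, 0], [-1, 0, 9, -15, 0], [-1, 0, 19, -31, 0], [-1, 0, 33, -53, 0], [-1, 0, 49, -79, 0], [-1, 0, 65, -105, 0], [-1, 0, 81, -131, 0], [-1, 0, 97, -157, 0], [-1, 0, 113, -183, 0], [-1, 0, 129, -209, 0]]]}}

```text
t: 5.27
tool_pos: [0.6247, -0.0185, 0.1489]
tool_rot: [[-0.001, 0.926, 0.378], [0.0, 0.378, -0.926], [-1.0, -0.0, -0.001]]
ft_force: [0.2, 0.4, -2.0]
grip_width: 0.0135
```

Call:
{"method": "carry_out", "body": {"motion": [[[-1, 0, 15, -25, 0], [-1, 0, 28, -46, 0], [-1, 0, 39, -63, 0], [-1, 0, 47, -77, 0], [-1, 0, 51, -83, 0], [-1, 0, 52, -85, 0], [-1, 0, 52, -85, 0], [-1, 0, 52, -85, 0]]]}}

```text
t: 5.93
tool_pos: [0.641, 0.0765, 0.149]
tool_rot: [[-0.0, 0.926, 0.377], [-0.001, 0.377, -0.926], [-1.0, -0.001, 0.0]]
ft_force: [-0.4, -0.7, -1.4]
grip_width: 0.0139
```

```bash
python3 go.py .6276 .1263 .150 22.5;  python3 - <<'E'
from h import *
for n in ['scene','side','wrist']: cv2.imwrite(f'pics/{n}3.png',manip.snapshot(n)[:,:,::-1])
crop('pics/scene3.png',370,200,120,120,5,'pics/c8.png')
crop('pics/wrist3.png',170,0,250,187,3.2,'pics/c9.png')
E
```

```text
t 5.93 shift mm [ -1.    6.4 -51.2] turn -0.0061 | cur [0.641  0.0765 0.149 ] yaw 22.15 w 0.0139 F [-0.4 -0.7 -1.4] T [ 0.04 -0.11  0.  ]
```

View pics/c8.png

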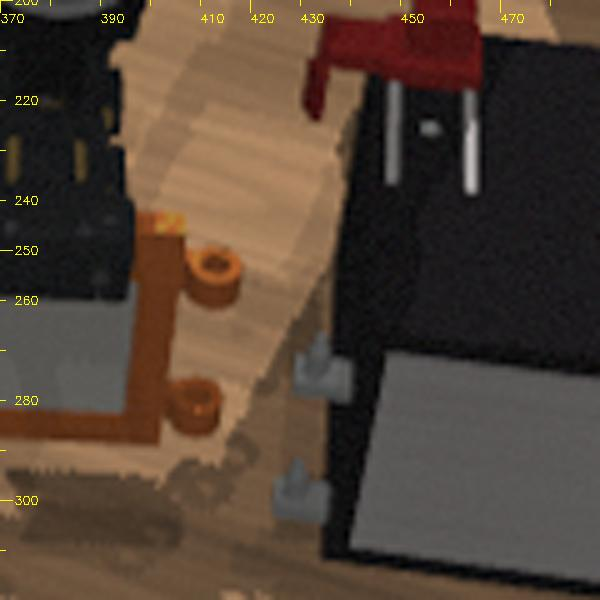

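View pics/c9.png

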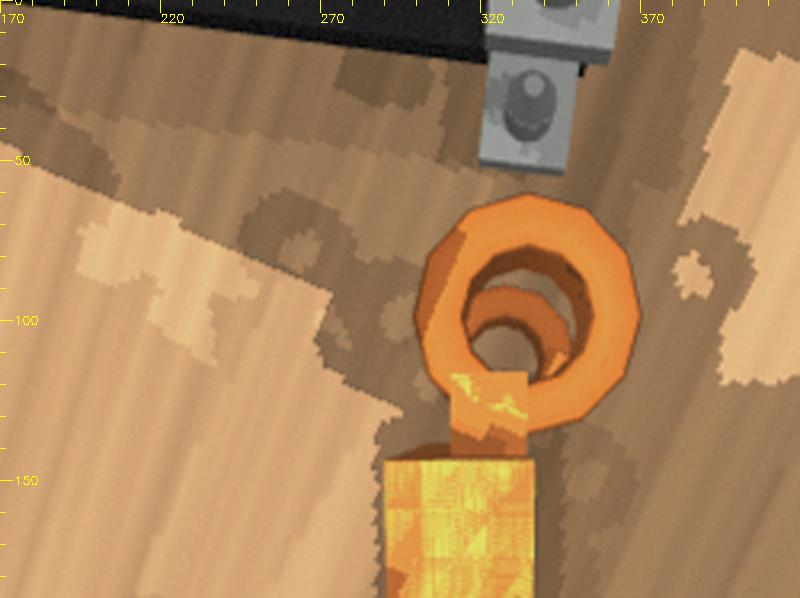

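View pics/side3.png

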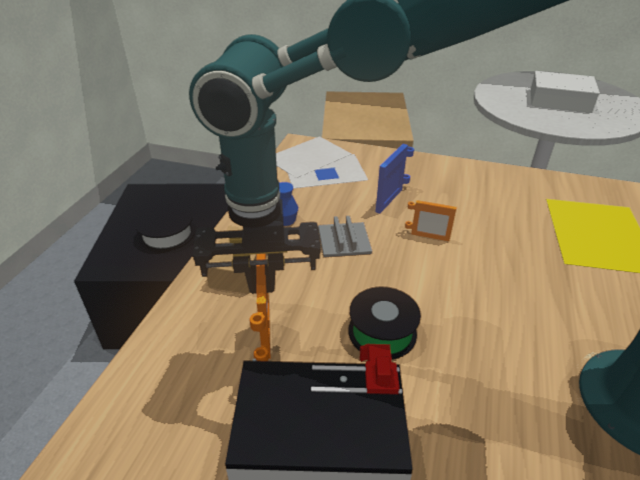

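Run:
```python
from ov import *
s=manip.sense(); c=cam('wrist'); R=s['tool_rot'];p=s['tool_pos']
mid=p[2]-.033
tl=lambda q:(R.T@(q-p)*1000).round(1)
P=onz(c,(170+534/3.2,85/3.2),.052); print('tip',P,tl(P))
P=onz(c,(170+529/3.2,118/3.2),.030); print('base',P,tl(P))
# lower bracket end edge corners, z=.030
a=onz(c,(170+479/3.2,163/3.2),.030);b=onz(c,(170+566/3.2,172/3.2),.030);print('edge mid',tl((a+b)/2),'yaw',np.degrees(np.arctan2(*(a-b)[1::-1])), np.linalg.norm(a-b))
K=onz(c,(170+528/3.2,314/3.2),mid+.050); print('K',K,tl(K))
# low hole top ring
print('mid',mid)
```

```text
tip [0.60535629 0.19984735 0.052     ] [  97.1   13.5 -128.2]
base [0.60583704 0.19943614 0.03      ] [ 119.1   13.8 -127.6]
edge mid [ 119.1   12.6 -118.4] yaw -163.30009026251398 0.017990870153323887
K [0.61796941 0.15134446 0.16609766] [-17.    6.9 -78.5]
mid 0.11609766176390476
```

Call:
{"method": "carry_out", "body": {"motion": [[[-1, 0, 1, -5, 0], [-1, 0, 2, -13, 0], [-1, 0, 3, -22, 0], [-1, 0, 4, -31, 0], [-1, 0, 5.5, -40, 0], [-1, 0, 6.5, -46, 0], [-1, 0, 6.7, -49, 0], [-1, 0, 6.7, -49.3, 0], [-1, 0, 6.7, -49.3, 0]]]}}

```text
t: 6.83
tool_pos: [0.6287, 0.1257, 0.1491]
tool_rot: [[0.0, 0.926, 0.378], [-0.0, 0.378, -0.926], [-1.0, -0.0, 0.0]]
ft_force: [-0.6, -0.3, -3.0]
grip_width: 0.0137
```

```bash
python3 go.py .6276 .1263 .150 22.5;  python3 - <<'E'
from h import *
for n in ['scene','side','wrist']: cv2.imwrite(f'pics/{n}4.png',manip.snapshot(n)[:,:,::-1])
crop('pics/scene4.png',380,220,100,100,6,'pics/c8.png')
crop('pics/wrist4.png',250,30,160,120,5,'pics/c9.png')
E
```

```text
t 6.83 shift mm [-0.9 -0.8 -0.9] turn -0.0049 | cur [0.6287 0.1257 0.1491] yaw 22.22 w 0.0137 F [-0.6 -0.3 -3. ] T [-0.03 -0.15 -0.03]
```

View pics/c8.png

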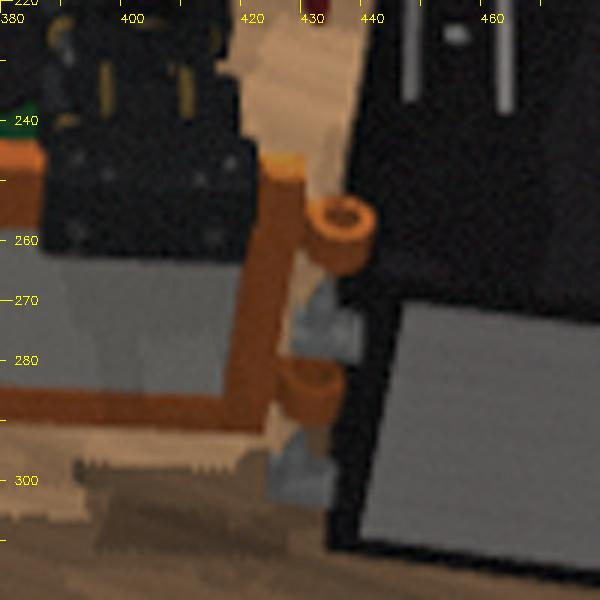

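View pics/c9.png

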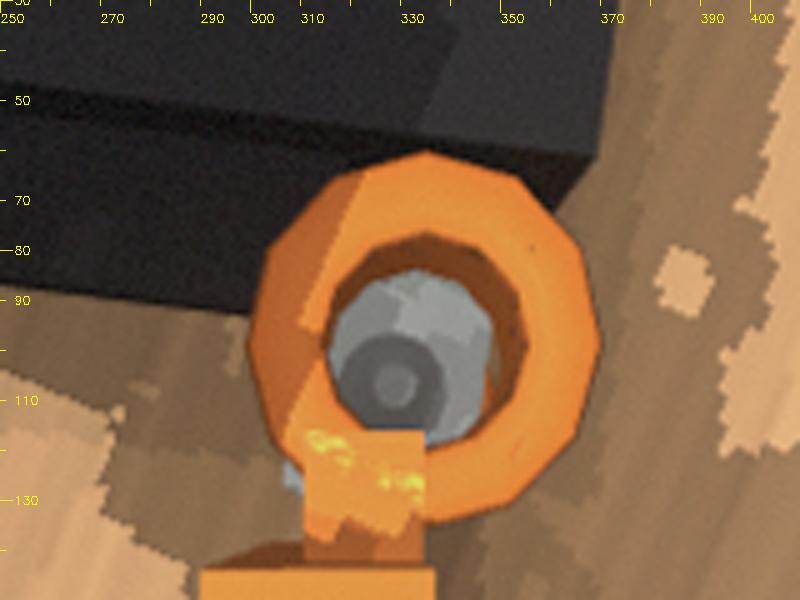

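Run:
```python
from ov import *
s=manip.sense(); c=cam('wrist'); R=s['tool_rot'];p=s['tool_pos']
mid=p[2]-.033
tl=lambda q:(R.T@(q-p)*1000).round(1)
P=onz(c,(329.1,106.6),.132); print('tip',P,tl(P))
P=onz(c,(328.3,107.2),.123); print('shoulder',P,tl(P))
K=onz(c,(334.8,97.5),mid+.050); print('K',K,tl(K))
# hole bottom circle of upper knuckle (visible gray disc)
K=onz(c,(250+411/5,30+357/5),mid+.032); print('Kbot',K,tl(K))
```

```text
tip [0.60526617 0.19971317 0.132     ] [ 17.1   6.3 -78. ]
shoulder [0.60513598 0.20001278 0.123     ] [ 26.1   6.2 -78.3]
K [0.60552554 0.2005272  0.1661544 ] [-17.    6.8 -78.6]
Kbot [0.60544917 0.20067543 0.1481544 ] [  1.    6.8 -78.8]
```

Pin tip is at (329,106) inside the hole, and computed misalignment is about 0.5 mm. Correct that and lower slowly.

Call:
{"method": "carry_out", "body": {"motion": [[[-1, 1, -0.5, 0.5, 0], [-1, 4, -0.5, 0.5, 0], [-1, 7, -0.5, 0.5, 0], [-1, 10, -0.5, 0.5, 0], [-1, 13, -0.5, 0.5, 0], [-1, 16, -0.5, 0.5, 0], [-1, 18, -0.5, 0.5, 0], [-1, 20, -0.5, 0.5, 0], [-1, 22, -0.5, 0.5, 0], [-1, 24, -0.5, 0.5, 0]]]}}

```text
t: 7.82
tool_pos: [0.6286, 0.1248, 0.125]
tool_rot: [[0.0, 0.926, 0.377], [0.0, 0.377, -0.926], [-1.0, 0.0, 0.0]]
ft_force: [-0.1, -0.0, -1.7]
grip_width: 0.0134
```

```bash
python3 go.py .6276 .1263 .112 22.5;  python3 - <<'E'
from h import *
for n in ['wrist']: cv2.imwrite(f'pics/{n}5.png',manip.snapshot(n)[:,:,::-1])
crop('pics/wrist5.png',250,30,160,120,5,'pics/c9.png')
E
```

```text
t 7.82 shift mm [13.  -0.3 -1.8] turn -0.0057 | cur [0.6286 0.1248 0.125 ] yaw 22.18 w 0.0134 F [-0.1 -0.  -1.7] T [-0.03 -0.12  0.03]
```

View pics/c9.png

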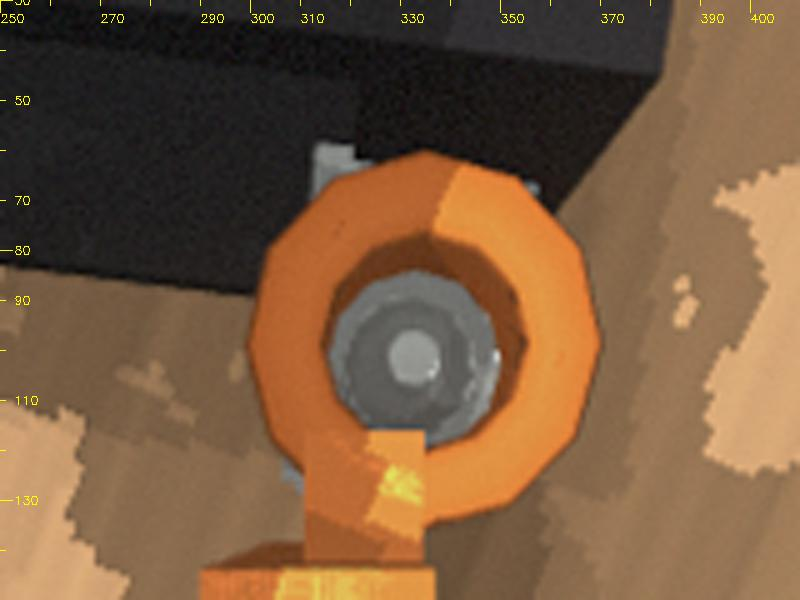

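Call:
{"method": "carry_out", "body": {"motion": [[[-1, 1.5, 0, 0, 0], [-1, 3, 0, 0, 0], [-1, 4.5, 0, 0, 0], [-1, 6, 0, 0, 0], [-1, 7.5, 0, 0, 0], [-1, 9, 0, 0, 0], [-1, 10.5, 0, 0, 0], [-1, 11.5, 0, 0, 0], [-1, 11.5, 0, 0, 0]]]}}

```text
t: 8.62
tool_pos: [0.6283, 0.1247, 0.1133]
tool_rot: [[-0.001, 0.926, 0.377], [-0.0, 0.377, -0.926], [-1.0, -0.001, -0.0]]
ft_force: [-0.5, -0.0, -1.5]
grip_width: 0.0137
```

Call:
{"method": "carry_out", "body": {"motion": [[[-1, 0.7, 0, 0, 0], [-1, 1.4, 0, 0, 0], [-1, 2.0, 0, 0, 0], [-1, 2.0, 0, 0, 0]]]}}

```text
t: 8.95
tool_pos: [0.6284, 0.1248, 0.1115]
tool_rot: [[-0.0, 0.926, 0.377], [-0.0, 0.377, -0.926], [-1.0, -0.0, -0.0]]
ft_force: [0.7, -0.3, -0.9]
grip_width: 0.0139
```

```bash
python3 go.py .6276 .1263 .111 22.5;  python3 - <<'E'
from h import *
for n in ['scene','wrist']: cv2.imwrite(f'pics/{n}6.png',manip.snapshot(n)[:,:,::-1])
crop('pics/wrist6.png',250,30,160,120,5,'pics/c9.png')
crop('pics/scene6.png',380,220,100,100,6,'pics/c8.png')
E
```

```text
t 8.95 shift mm [ 0.5 -0.2 -1.7] turn -0.0057 | cur [0.6284 0.1248 0.1115] yaw 22.17 w 0.0139 F [ 0.7 -0.3 -0.9] T [-0.05 -0.11 -0.01]
```

View pics/c9.png

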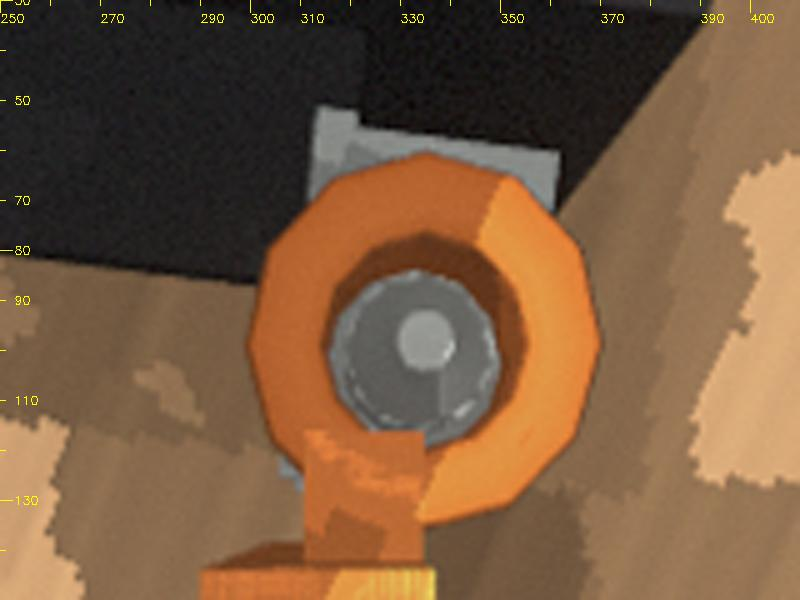

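View pics/c8.png

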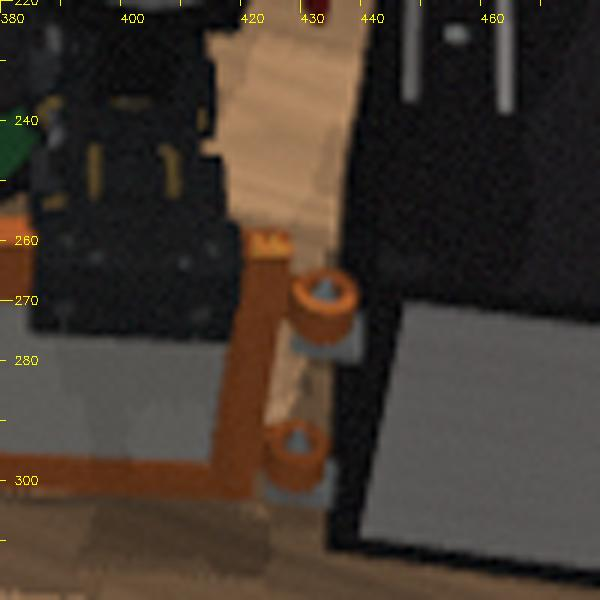

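Both knuckles are down over their pins, which show in both holes at (333,269) and (429,294). Lower gently until the force shows seating.

Call:
{"method": "carry_out", "body": {"motion": [[[-1, 0.5, 0, 0, 0], [-1, 1.0, 0, 0, 0], [-1, 1.0, 0, 0, 0]]]}}

```text
t: 9.3
tool_pos: [0.6287, 0.1248, 0.1109]
tool_rot: [[0.0, 0.926, 0.377], [0.0, 0.377, -0.926], [-1.0, 0.0, -0.0]]
ft_force: [-0.1, 0.1, -1.0]
grip_width: 0.0134
```

Call:
{"method": "carry_out", "body": {"motion": [[[-1, 0.5, 0, 0, 0], [-1, 1.0, 0, 0, 0], [-1, 1.0, 0, 0, 0]]]}}

```text
t: 9.55
tool_pos: [0.6289, 0.1247, 0.1104]
tool_rot: [[0.001, 0.926, 0.378], [0.0, 0.378, -0.926], [-1.0, 0.001, 0.0]]
ft_force: [-0.7, -0.1, 2.5]
grip_width: 0.0135
```

Force rose to +2.5 N, so it is seated. Release.

Call:
{"method": "carry_out", "body": {"motion": [[[-0.1, 0, 0, 0, 0], [-0.1, 0, 0, 0, 0], [-0.1, 0, 0, 0, 0], [-0.1, 0, 0, 0, 0], [-0.1, 0, 0, 0, 0], [-0.1, 0, 0, 0, 0], [-0.1, 0, 0, 0, 0]]]}}

```text
t: 10.13
tool_pos: [0.6284, 0.1248, 0.1095]
tool_rot: [[-0.0, 0.926, 0.377], [0.0, 0.377, -0.926], [-1.0, -0.0, -0.0]]
ft_force: [-0.8, -0.2, -0.1]
grip_width: 0.0399
```

```bash
python3 go.py .6276 .1263 .111 22.5;  python3 - <<'E'
from ov import *
for n in ['scene','side','wrist']: cv2.imwrite(f'pics/{n}7.png',manip.snapshot(n)[:,:,::-1])
crop('pics/wrist7.png',210,30,213,160,3.75,'pics/c9.png')
crop('pics/scene7.png',360,220,120,100,6,'pics/c8.png')
E
```

```text
t 10.13 shift mm [-1.5 -0.2 -1.7] turn -0.0057 | cur [0.6284 0.1248 0.1095] yaw 22.17 w 0.0399 F [-0.8 -0.2 -0.1] T [-0.05 -0.07  0.01]
```

View pics/c9.png

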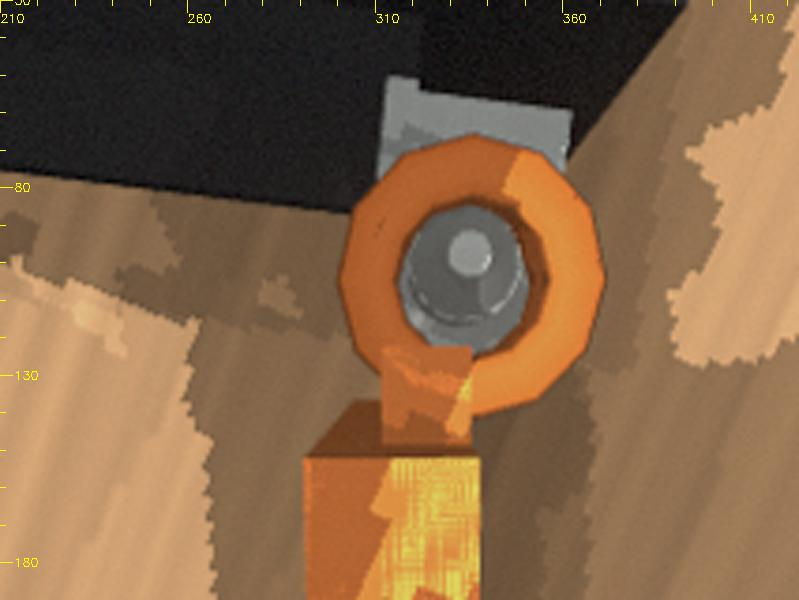

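View pics/c8.png

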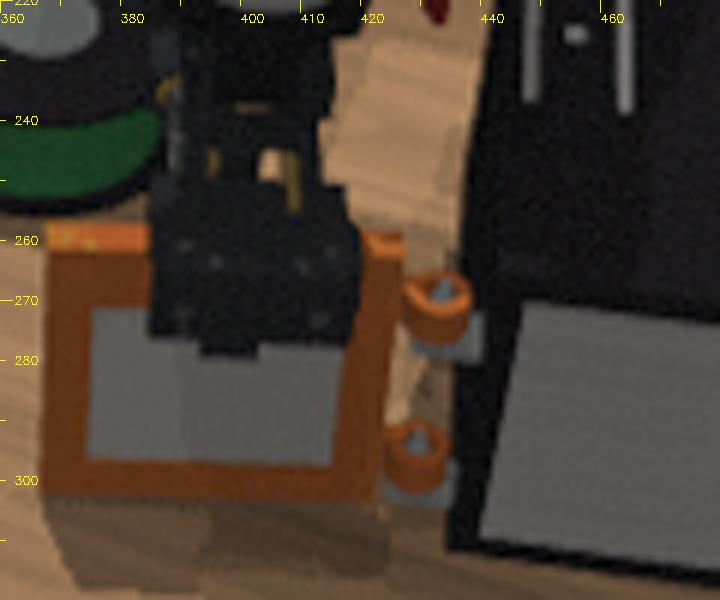

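The door hangs seated with its pin shoulders showing in both holes, at about 97° open. Lift the gripper clear, then plan the push arc.

Call:
{"method": "carry_out", "body": {"motion": [[[-0.1, -4, 0, 0, 0], [-0.1, -14, 0, 0, 0], [-0.1, -28, 0, 0, 0], [-0.1, -42, 0, 0, 0], [-0.1, -52, 0, 0, 0], [-0.1, -56, 0, 0, 0], [-0.1, -56, 0, 0, 0]]]}}

```text
t: 10.87
tool_pos: [0.63, 0.125, 0.1685]
tool_rot: [[0.004, 0.926, 0.377], [0.001, 0.377, -0.926], [-1.0, 0.004, 0.001]]
ft_force: [-0.4, 0.6, -0.3]
grip_width: 0.0392
```

Run:
```python
from ov import *
for n in ['scene','wrist','side']: cv2.imwrite(f'pics/{n}8.png',manip.snapshot(n)[:,:,::-1])
s=manip.sense(); R=s['tool_rot'];p=s['tool_pos']; print(s['t'],p.round(4),s['grip_width'])
H=np.array([.6052,.2001]); cy=np.radians(105.67)
ty=np.array([R[0,1],R[1,1]]); tz=np.array([R[0,2],R[1,2]])
tl=lambda q:((q-p[:2])@np.c_[ty,tz]*1000).round(1)
r=.078
for th,ex in [(97,.018),(97,.008),(97,0)]+[(t,0) for t in (85,70,55,40,30,20,12,6,2,0,-1)]:
    a=np.radians(th)+cy; n=-np.array([np.cos(a),np.sin(a)]); u=np.array([-np.sin(a),np.cos(a)])
    h=.0175*abs(n@ty)+.009*abs(n@tz)
    q=H+r*u+n*(h+ex); print(th,ex,q.round(4),tl(q))
overlay('scene','pics/scene8.png',[(CAB,[.4854,.2627,cy],0)],360,180,150,140,5,'pics/c8.png')
```

```text
11.0167 [0.6281 0.1247 0.1653] 0.04002299729155276
97 0.018 [0.6681 0.1418] [43.5 -0.8]
97 0.008 [0.6589 0.138 ] [33.5 -0.7]
97 0 [0.6515 0.1349] [25.5 -0.6]
85 0 [0.6383 0.127 ] [10.3  1.7]
70 0 [0.6189 0.1208] [-9.9  0.1]
55 0 [0.5974 0.1202] [-30.2  -7.4]
40 0 [0.5754 0.126 ] [-48.3 -21.1]
30 0 [0.5616 0.1337] [-58.2 -33.4]
20 0 [0.5493 0.1442] [-65.6 -47.8]
12 0 [0.5411 0.1545] [-69.4 -60.4]
6 0 [0.5361 0.1628] [-70.8 -70. ]
2 0 [0.534  0.1666] [-71.3 -74.3]
0 0 [0.533  0.1685] [-71.5 -76.5]
-1 0 [0.5326 0.1695] [-71.5 -77.6]
```

View pics/c8.png

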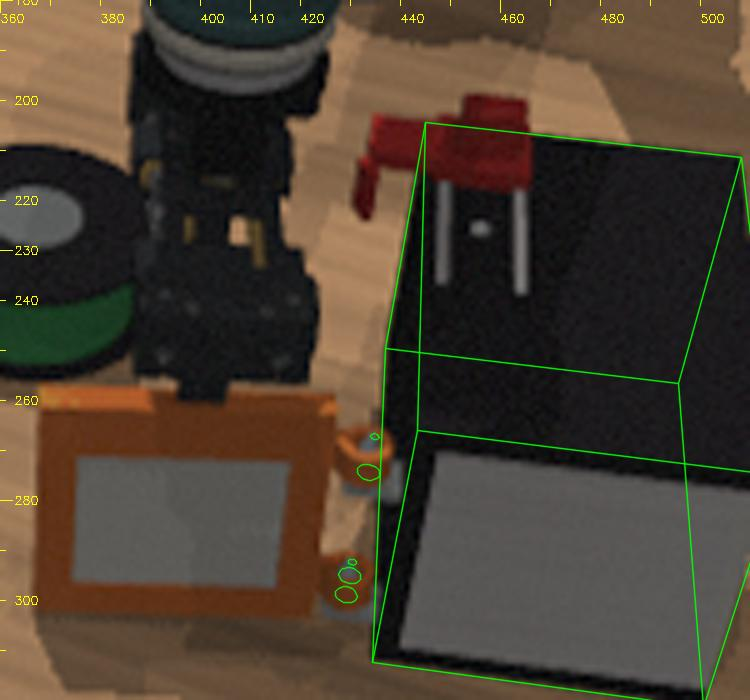

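View pics/wrist8.png

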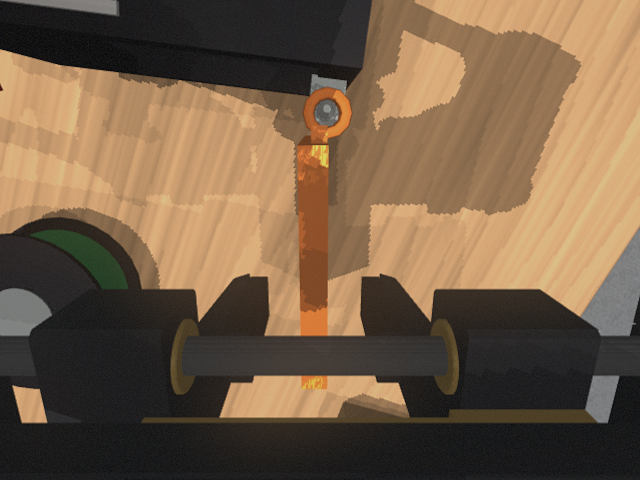

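The door is hanging still at about 97° open (wrist view, leaf (314,145)–(314,385)). Move to its outer side, close the fingers, and go down.

Call:
{"method": "carry_out", "body": {"motion": [[[-1, 0, 4, 0, 0], [-1, 0, 12, 0, 0], [-1, 0, 24, 0, 0], [-1, 0, 36, 0, 0], [-1, 0, 43, 0, 0], [-1, 0, 45, 0, 0], [-1, 0, 45, 0, 0], [-1, 0, 45, 0, 0]]]}}

```text
t: 11.68
tool_pos: [0.6698, 0.1417, 0.1651]
tool_rot: [[-0.001, 0.926, 0.378], [-0.0, 0.378, -0.926], [-1.0, -0.001, -0.0]]
ft_force: [-0.7, 0.2, 0.7]
grip_width: 0.0007
```

Call:
{"method": "carry_out", "body": {"motion": [[[-1, 4, 0, 0, 0], [-1, 12, 0, 0, 0], [-1, 22, 0, 0, 0], [-1, 32, 0, 0, 0], [-1, 38, 0, 0, 0], [-1, 40, 0, 0, 0], [-1, 40, 0, 0, 0]]]}}

```text
t: 12.27
tool_pos: [0.6692, 0.1415, 0.124]
tool_rot: [[-0.003, 0.926, 0.377], [-0.0, 0.377, -0.926], [-1.0, -0.003, -0.001]]
ft_force: [-0.0, -0.3, -0.0]
grip_width: 0.0003
```

```bash
cat > arc.py <<'E'
from ov import *
s=manip.sense(); R=s['tool_rot'];p=s['tool_pos']; print(s['t'],p.round(4),s['grip_width'].round(4),s['ft_force'].round(1))
H=np.array([.6052,.2001]); cy=np.radians(105.67)
ty=np.array([R[0,1],R[1,1]]); tz=np.array([R[0,2],R[1,2]])
tl=lambda q:((q-p[:2])@np.c_[ty,tz]*1000).round(1)
r=.078
for th in range(97,-3,-3):
    a=np.radians(th)+cy; n=-np.array([np.cos(a),np.sin(a)]); u=np.array([-np.sin(a),np.cos(a)])
    h=.0175*abs(n@ty)+.009*abs(n@tz)
    q=H+r*u+n*h; print(th,tl(q).tolist(),end='; ')
E
python3 arc.py; python3 -c "
from h import *
cv2.imwrite('pics/wrist9.png',manip.snapshot('wrist')[:,:,::-1])"
```

```text
Traceback (most recent call last):
  File "arc.py", line 2, in <module>
    s=manip.sense(); R=s['tool_rot'];p=s['tool_pos']; print(s['t'],p.round(4),s['grip_width'].round(4),s['ft_force'].round(1))
                                                                              ^^^^^^^^^^^^^^^^^^^^^
AttributeError: 'float' object has no attribute 'round'
```

View pics/wrist9.png

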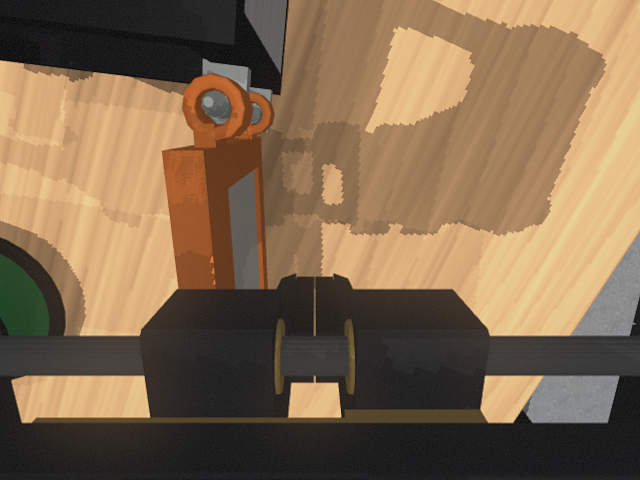

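```bash
sed -i "s/s\['grip_width'\].round(4)/round(s['grip_width'],4)/" arc.py; python3 arc.py
python3 - <<'E'
from ov import *
crop('pics/side8.png',340,330,100,75,8,'pics/c10.png')
crop('pics/scene8.png',420,190,60,45,10,'pics/c11.png')
E
```

```text
12.3167 [0.6698 0.1417 0.1249] 0.0003 [ 0.1  0.8 -0.2]
97 [-19.5, -0.7]; 94 [-23.3, 0.2]; 91 [-27.1, 0.9]; 88 [-30.9, 1.4]; 85 [-34.8, 1.7]; 82 [-38.7, 1.8]; 79 [-42.7, 1.7]; 76 [-46.8, 1.4]; 73 [-50.9, 0.8]; 70 [-55.0, 0.1]; 67 [-59.1, -0.9]; 64 [-63.2, -2.2]; 61 [-67.2, -3.7]; 58 [-71.2, -5.5]; 55 [-75.2, -7.5]; 52 [-79.1, -9.7]; 49 [-82.8, -12.2]; 46 [-86.5, -15.0]; 43 [-90.0, -17.9]; 40 [-93.4, -21.2]; 37 [-96.6, -24.6]; 34 [-99.6, -28.3]; 31 [-102.4, -32.1]; 28 [-104.9, -36.2]; 25 [-107.3, -40.4]; 22 [-109.4, -44.8]; 19 [-111.2, -49.4]; 16 [-112.8, -54.0]; 13 [-114.0, -58.8]; 10 [-115.0, -63.7]; 7 [-115.7, -68.7]; 4 [-116.1, -72.2]; 1 [-116.4, -75.4]; -2 [-116.6, -78.7];
```

View pics/c10.png

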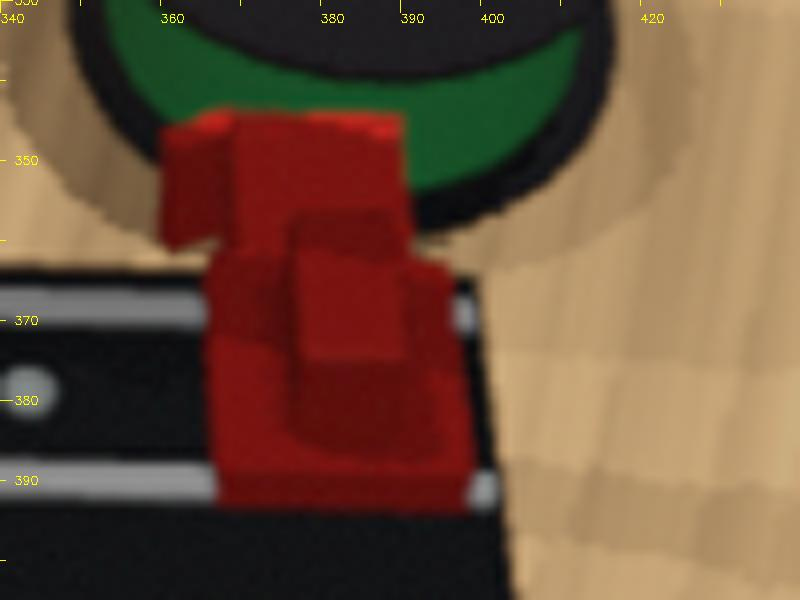

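View pics/c11.png

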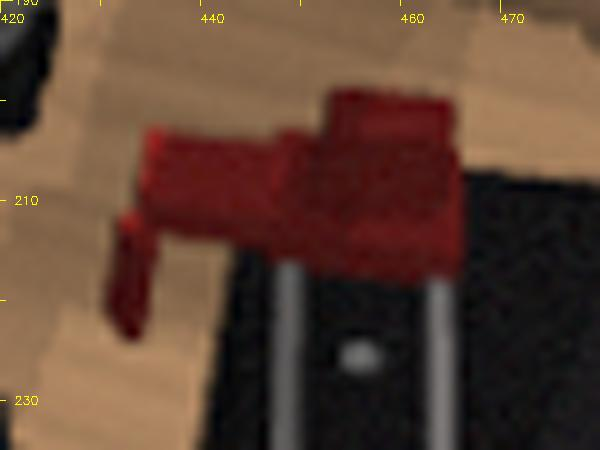

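Call:
{"method": "carry_out", "body": {"motion": [[[-1, 0, -4, 0, 0], [-1, 0, -10, 0, 0], [-1, 0, -16, 0, 0], [-1, 0, -21, 0, 0], [-1, 0, -27, 1, 0], [-1, 0, -33, 1.5, 0], [-1, 0, -39, 2, 0], [-1, 0, -45, 1.5, 0], [-1, 0, -51, 1, 0], [-1, 0, -57, 0, 0]]]}}

```text
t: 13.15
tool_pos: [0.6168, 0.12, 0.1257]
tool_rot: [[0.0, 0.926, 0.377], [0.0, 0.377, -0.926], [-1.0, 0.0, 0.0]]
ft_force: [-0.1, 0.0, 0.1]
grip_width: 0.0006
```

```bash
python3 arc.py
python3 - <<'E'
from ov import *
cv2.imwrite('pics/scene10.png',manip.snapshot('scene')[:,:,::-1])
crop('pics/scene10.png',340,160,160,160,4,'pics/c8.png')
c=cam('side'); s=cam('scene')
a=onz(c,(384.2,368.8),.185)[:2];b=onz(s,(459,200.5),.185)[:2]
cy=np.radians(105.67); Rc=np.array([[np.cos(cy),-np.sin(cy)],[np.sin(cy),np.cos(cy)]])
for q in(a,b): print('knob',q,((q-[.4854,.2627])@Rc*1000).round(1))
E
```

```text
13.15 [0.6168 0.12   0.1257] 0.0006 [-0.1  0.   0.1]
97 [37.7, -0.7]; 94 [33.9, 0.1]; 91 [30.2, 0.8]; 88 [26.4, 1.3]; 85 [22.5, 1.6]; 82 [18.5, 1.7]; 79 [14.5, 1.6]; 76 [10.5, 1.3]; 73 [6.4, 0.8]; 70 [2.3, 0.0]; 67 [-1.8, -1.0]; 64 [-5.9, -2.3]; 61 [-10.0, -3.8]; 58 [-14.0, -5.5]; 55 [-17.9, -7.5]; 52 [-21.8, -9.8]; 49 [-25.6, -12.3]; 46 [-29.2, -15.0]; 43 [-32.7, -18.0]; 40 [-36.1, -21.2]; 37 [-39.3, -24.7]; 34 [-42.3, -28.3]; 31 [-45.1, -32.2]; 28 [-47.7, -36.2]; 25 [-50.0, -40.5]; 22 [-52.1, -44.9]; 19 [-53.9, -49.4]; 16 [-55.5, -54.1]; 13 [-56.8, -58.9]; 10 [-57.8, -63.8]; 7 [-58.4, -68.7]; 4 [-58.9, -72.2]; 1 [-59.2, -75.5]; -2 [-59.4, -78.7]; knob [0.41690347 0.20236523] [-39.6  82.2]
knob [0.41771809 0.19587704] [-46.1  83.2]
```

View pics/c8.png

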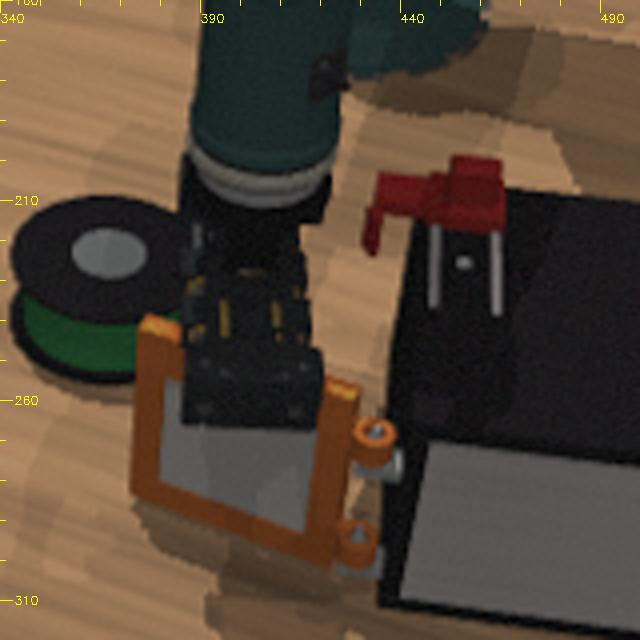

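The door follows the fingers (about 70° open, knuckles still seated). Continue the arc.

Call:
{"method": "carry_out", "body": {"motion": [[[-1, 0, -4, -1.5, 0], [-1, 0, -9, -3.5, 0], [-1, 0, -14, -5.5, 0], [-1, 0, -19, -8, 0], [-1, 0, -24, -11, 0], [-1, 0, -29, -15, 0], [-1, 0, -33.5, -18.5, 0], [-1, 0, -37.5, -22.5, 0], [-1, 0, -41, -26.5, 0], [-1, 0, -44, -30.5, 0]]]}}

```text
t: 14.03
tool_pos: [0.5646, 0.1321, 0.1257]
tool_rot: [[0.0, 0.926, 0.377], [-0.0, 0.377, -0.926], [-1.0, 0.0, 0.0]]
ft_force: [0.8, 0.0, 0.2]
grip_width: 0.0006
```

Call:
{"method": "carry_out", "body": {"motion": [[[-1, 0, -2, -4, 0], [-1, 0, -4, -8, 0], [-1, 0, -6, -12, 0], [-1, 0, -8, -16, 0], [-1, 0, -9.5, -20, 0], [-1, 0, -11, -24, 0], [-1, 0, -12.5, -28, 0], [-1, 0, -13.5, -31.5, 0], [-1, 0, -14, -34, 0], [-1, 0, -14, -35, 0]]]}}

```text
t: 14.87
tool_pos: [0.5387, 0.1593, 0.1256]
tool_rot: [[-0.0, 0.926, 0.378], [0.0, 0.378, -0.926], [-1.0, -0.0, -0.0]]
ft_force: [-0.2, -1.2, -0.5]
grip_width: 0.0003
```

```bash
python3 arc.py
python3 - <<'E'
from ov import *
for n in ['scene','wrist']: cv2.imwrite(f'pics/{n}11.png',manip.snapshot(n)[:,:,::-1])
crop('pics/scene11.png',340,160,160,160,4,'pics/c8.png')
E
```

```text
14.8667 [0.5387 0.1593 0.1256] 0.0003 [-0.2 -1.2 -0.5]
97 [95.2, 65.3]; 94 [91.4, 66.1]; 91 [87.7, 66.8]; 88 [83.9, 67.3]; 85 [80.0, 67.6]; 82 [76.0, 67.7]; 79 [72.0, 67.6]; 76 [68.0, 67.3]; 73 [63.9, 66.8]; 70 [59.8, 66.0]; 67 [55.7, 65.0]; 64 [51.6, 63.7]; 61 [47.5, 62.2]; 58 [43.5, 60.4]; 55 [39.6, 58.4]; 52 [35.7, 56.2]; 49 [31.9, 53.7]; 46 [28.3, 50.9]; 43 [24.8, 48.0]; 40 [21.4, 44.7]; 37 [18.2, 41.3]; 34 [15.2, 37.6]; 31 [12.4, 33.8]; 28 [9.8, 29.7]; 25 [7.5, 25.5]; 22 [5.4, 21.1]; 19 [3.6, 16.5]; 16 [2.0, 11.8]; 13 [0.7, 7.0]; 10 [-0.2, 2.2]; 7 [-0.9, -2.8]; 4 [-1.4, -6.3]; 1 [-1.7, -9.5]; -2 [-1.8, -12.8];
```

View pics/c8.png

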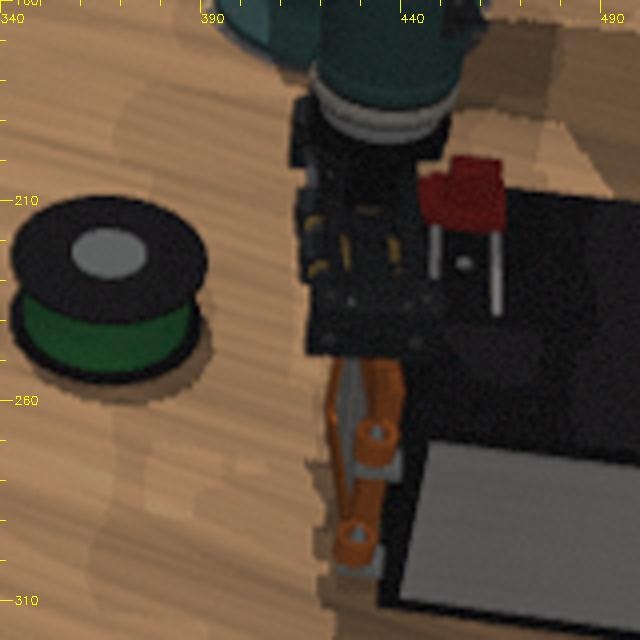

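View pics/wrist11.png

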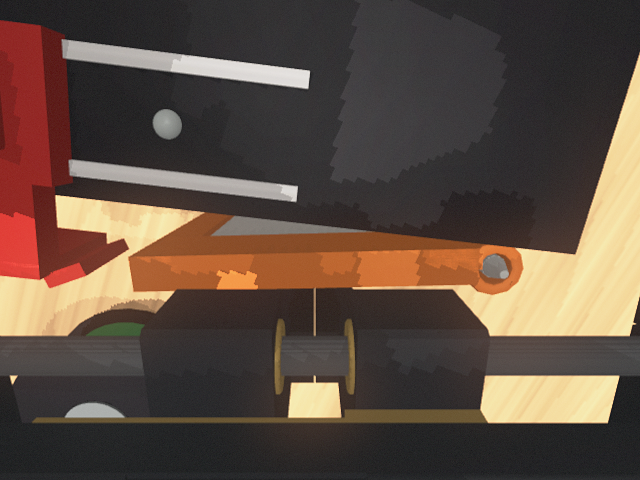

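Call:
{"method": "carry_out", "body": {"motion": [[[-1, 0, -0.5, -2, 0], [-1, 0, -1, -4, 0], [-1, 0, -1.5, -6, 0], [-1, 0, -1.5, -8, 0], [-1, 0, -1.5, -9.5, 0], [-1, 0, -1.5, -9.5, 0]]]}}

```text
t: 15.47
tool_pos: [0.5339, 0.1675, 0.1257]
tool_rot: [[-0.0, 0.926, 0.378], [0.0, 0.378, -0.926], [-1.0, 0.0, -0.0]]
ft_force: [-0.3, 0.1, -0.1]
grip_width: 0.0003
```

Call:
{"method": "carry_out", "body": {"motion": [[[-1, 0, 0, -1, 0], [-1, 0, 0, -2, 0], [-1, 0, 0, -2, 0]]]}}

```text
t: 15.72
tool_pos: [0.5333, 0.1691, 0.1257]
tool_rot: [[0.0, 0.926, 0.378], [-0.0, 0.378, -0.926], [-1.0, 0.0, 0.0]]
ft_force: [0.5, -0.7, -0.7]
grip_width: 0.0009
```

```bash
python3 arc.py|head -1
python3 - <<'E'
from ov import *
for n in ['scene','wrist']: cv2.imwrite(f'pics/{n}12.png',manip.snapshot(n)[:,:,::-1])
E
```

```text
15.7167 [0.5333 0.1691 0.1257] 0.0009 [ 0.5 -0.7 -0.7]
```

View pics/wrist12.png

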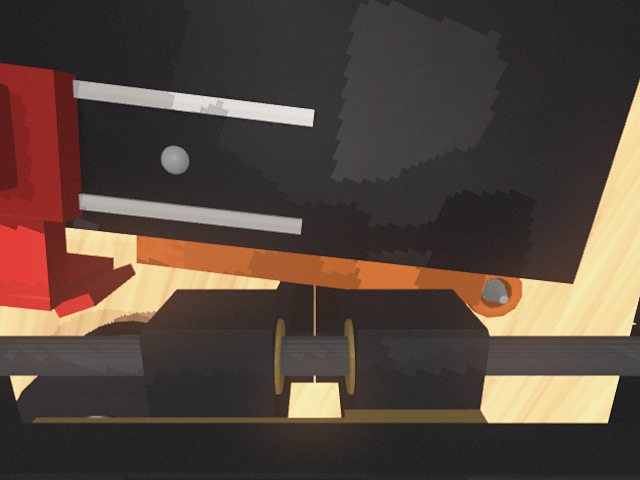

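Call:
{"method": "carry_out", "body": {"motion": [[[-1, 0, 0, -0.7, 0], [-1, 0, 0, -1.4, 0], [-1, 0, 0, -1.4, 0]]]}}

```text
t: 16.07
tool_pos: [0.5332, 0.1694, 0.1257]
tool_rot: [[0.001, 0.926, 0.378], [-0.002, 0.378, -0.926], [-1.0, 0.0, 0.002]]
ft_force: [1.8, -5.3, 0.4]
grip_width: 0.0002
```

Call:
{"method": "carry_out", "body": {"motion": [[[-1, 0, 0, -0.7, 0], [-1, 0, 0, -1.4, 0], [-1, 0, 0, -1.4, 0]]]}}

```text
t: 16.32
tool_pos: [0.5332, 0.1696, 0.1257]
tool_rot: [[0.002, 0.926, 0.378], [-0.004, 0.378, -0.926], [-1.0, 0.0, 0.004]]
ft_force: [3.6, -8.1, -1.5]
grip_width: 0.0001
```

```bash
python3 arc.py|head -1
python3 - <<'E'
from ov import *
c=cam('wrist')
for n in ['scene','wrist']: cv2.imwrite(f'pics/{n}13.png',manip.snapshot(n)[:,:,::-1])
overlay('wrist','pics/wrist13.png',[(CAB,[.4864,.2612,np.radians(105.67)],0)],0,0,640,480,1.25,'pics/c8.png',c)
E
```

```text
16.3167 [0.5332 0.1696 0.1257] 0.0001 [ 3.6 -8.1 -1.5]
```

View pics/c8.png

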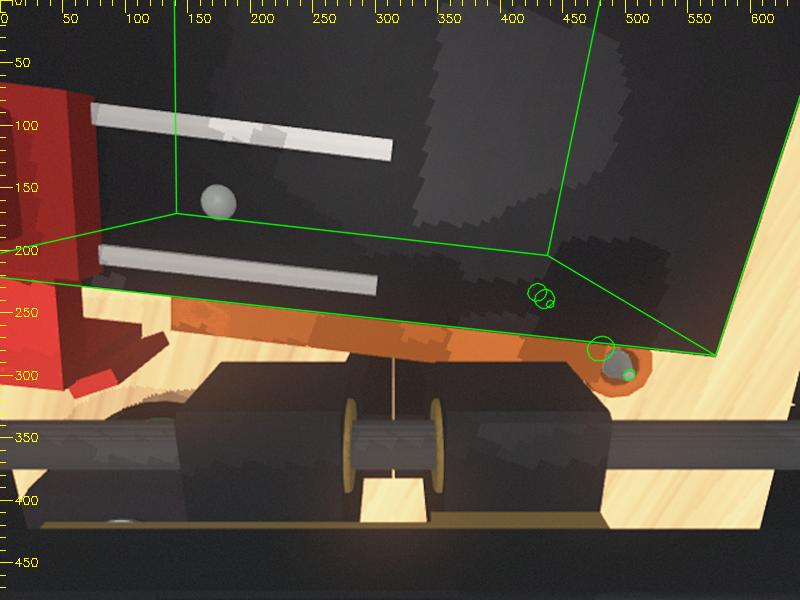

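Contact force is about 9 N and the door edge is parallel to the front edge, so it is fully shut. Back off slowly and rise, keeping clear of the lip.

Call:
{"method": "carry_out", "body": {"motion": [[[-1, 0, 0, 1, 0], [-1, 0, 0, 2, 0], [-1, 0, 0, 3, 0], [-1, 0, 0, 5, 0], [-1, 0, 0, 9, 0], [-1, 0, 0, 15, 0], [-1, 0, 0, 20, 0], [-1, -10, 0, 22, 0], [-1, -30, 0, 22, 0], [-1, -50, 0, 22, 0]]]}}

```text
t: 17.25
tool_pos: [0.5398, 0.1507, 0.1758]
tool_rot: [[-0.002, 0.926, 0.377], [-0.0, 0.377, -0.926], [-1.0, -0.002, -0.001]]
ft_force: [0.0, -0.2, 0.5]
grip_width: 0.0003
```

Call:
{"method": "carry_out", "body": {"motion": [[[-1, -25, 0, 0, 0], [-1, -50, 0, 0, 0], [-1, -62, 0, 0, 0], [-1, -65, 0, 0, 0], [-1, -65, 0, 0, 0]]]}}

```text
t: 17.67
tool_pos: [0.5411, 0.1513, 0.2419]
tool_rot: [[0.002, 0.926, 0.377], [0.001, 0.377, -0.926], [-1.0, 0.002, 0.0]]
ft_force: [1.1, -0.1, -0.6]
grip_width: 0.0004
```

```bash
python3 arc.py|head -1
python3 - <<'E'
from ov import *
c=cam('wrist')
for n in ['scene','wrist','side']: cv2.imwrite(f'pics/{n}14.png',manip.snapshot(n)[:,:,::-1])
overlay('wrist','pics/wrist14.png',[(CAB,[.4864,.2612,np.radians(105.67)],0)],0,0,640,480,1.25,'pics/c8.png',c)
crop('pics/side14.png',220,320,213,150,3.75,'pics/c9.png')
E
```

```text
17.6667 [0.5411 0.1513 0.2419] 0.0004 [ 1.1 -0.1 -0.6]
```

View pics/c8.png

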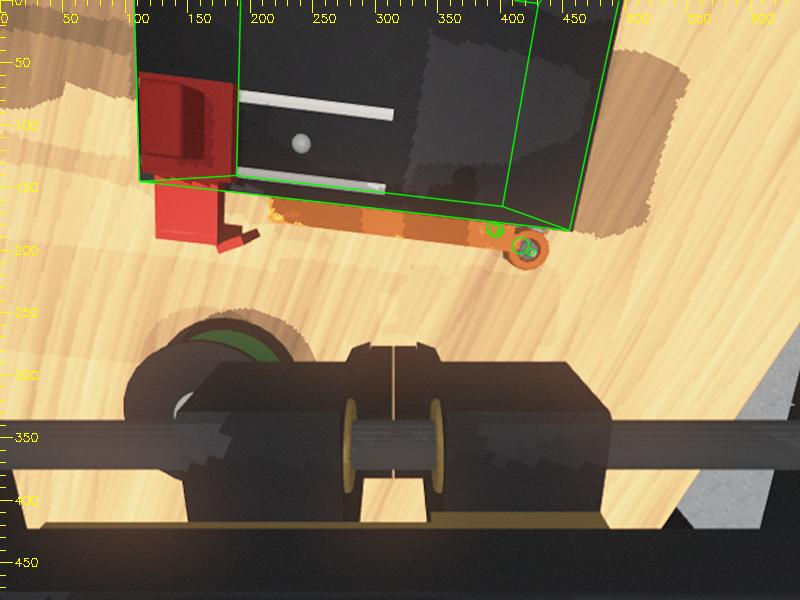

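View pics/scene14.png

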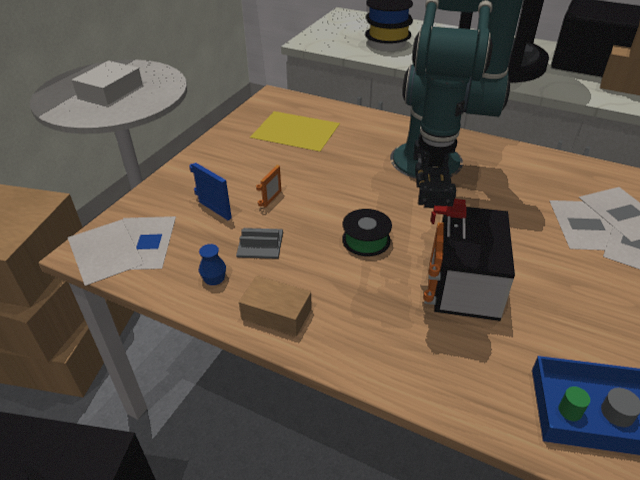

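Run:
```python
from ov import *
crop('pics/wrist14.png',95,40,120,120,5,'pics/c10.png')
```

```text
(no output)
```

View pics/c10.png

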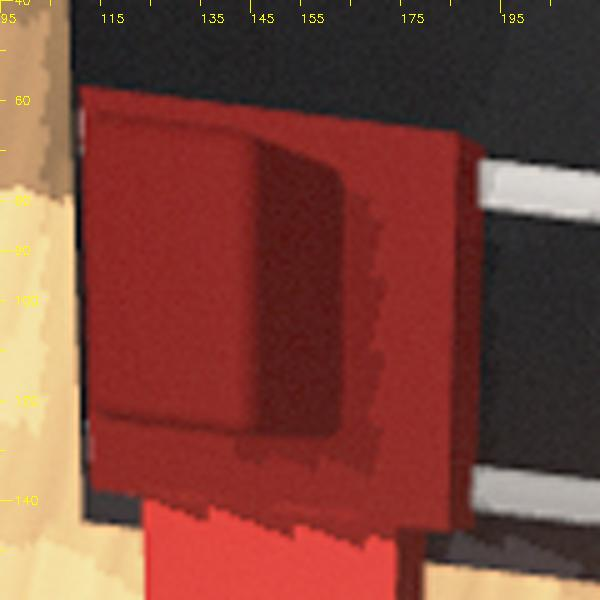

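```bash
cat > kn.py <<'E'
from ov import *
s=manip.sense(); c=cam('wrist');R=s['tool_rot'];p=s['tool_pos']
cy=np.radians(105.67); Rc=np.array([[np.cos(cy),-np.sin(cy)],[np.sin(cy),np.cos(cy)]])
C=np.array([.4864,.2612])
tl=lambda q:(R.T@(q-p)*1000).round(1)
for nm,(u,v) in dict(cen=(168,273),br=(247,430),tr=(250,135)).items():
    q=onz(c,(95+u/5,40+v/5),.185); print(nm,q.round(4),((q[:2]-C)@Rc*1000).round(1))
k=np.array([.4864,.2612])+Rc@np.array([-.042,.083]); print('nominal knob',k)
for dy in (.083+.009+.009+.018, .083+.018+.018,.083+.018):
    w=C+Rc@np.array([-.042,dy]); print(dy,w.round(4),tl(np.r_[w,.171]))
E
python3 kn.py; python3 go.py .5 .2 .2 105.67;python3 go.py .5 .2 .2 15.67
```

```text
cen [0.4189 0.195  0.185 ] [-45.5  82.9]
br [0.4304 0.1831 0.185 ] [-60.1  75. ]
tr [0.4232 0.2108 0.185 ] [-31.4  74.5]
nominal knob [0.41782888 0.198343  ]
0.119 [0.3832 0.1886] [  68.2 -130.3  -93.7]
0.11900000000000001 [0.3832 0.1886] [  68.2 -130.3  -93.7]
0.101 [0.4005 0.1935] [  68.1 -112.4  -91.7]
t 17.82 shift mm [ 38.8 -17.9 -60.2] turn -1.4573 | cur [0.5394 0.151  0.2387] yaw 22.17 w 0.0004 F [ 0.4 -0.  -0.1] T [-0.07 -0.08  0.01]
t 17.82 shift mm [ 38.8 -17.9 -60.2] turn 0.1135 | cur [0.5394 0.151  0.2387] yaw 22.17 w 0.0004 F [ 0.4 -0.  -0.1] T [-0.07 -0.08  0.01]
```

```bash
python3 - <<'E'
import numpy as np
cy=np.radians(105.67); Rc=np.array([[np.cos(cy),-np.sin(cy)],[np.sin(cy),np.cos(cy)]])
print(np.array([.4864,.2612])+Rc@np.array([-.045,.123]))
E
python3 go.py .3802 .1847 .24 15.67
```

```text
[0.38012584 0.18465065]
t 17.82 shift mm [  -0.8 -134.7  -91.3] turn 0.1135 | cur [0.5394 0.151  0.2387] yaw 22.17 w 0.0004 F [ 0.4 -0.  -0.1] T [-0.07 -0.08  0.01]
```

Call:
{"method": "carry_out", "body": {"motion": [[[-1, 0, -7, -5, 0.02], [-1, 0, -22, -15, 0.05], [-1, 0, -42, -29, 0.08], [-1, 0, -64, -44, 0.11], [-1, 0, -87, -59, 0.1135], [-1, 0, -108, -73, 0.1135], [-1, 0, -124, -84, 0.1135], [-1, 0, -132, -90, 0.1135], [-1, 0, -134.7, -91.3, 0.1135], [-1, 0, -134.7, -91.3, 0.1135]]]}}

```text
t: 18.65
tool_pos: [0.3808, 0.185, 0.2399]
tool_rot: [[-0.001, 0.963, 0.271], [-0.001, 0.271, -0.963], [-1.0, -0.001, 0.0]]
ft_force: [-0.3, -0.5, -0.2]
grip_width: 0.0001
```

```bash
python3 go.py .3802 .1847 .167 15.67
python3 - <<'E'
from ov import *
for n in ['scene','wrist','side']: cv2.imwrite(f'pics/{n}15.png',manip.snapshot(n)[:,:,::-1])
crop('pics/side15.png',220,280,260,200,3,'pics/c9.png')
E
```

```text
t 18.65 shift mm [72.9 -0.6  0.1] turn 0.0009 | cur [0.3808 0.185  0.2399] yaw 15.72 w 0.0001 F [-0.3 -0.5 -0.2] T [ 0.02 -0.08 -0.04]
```

View pics/wrist15.png

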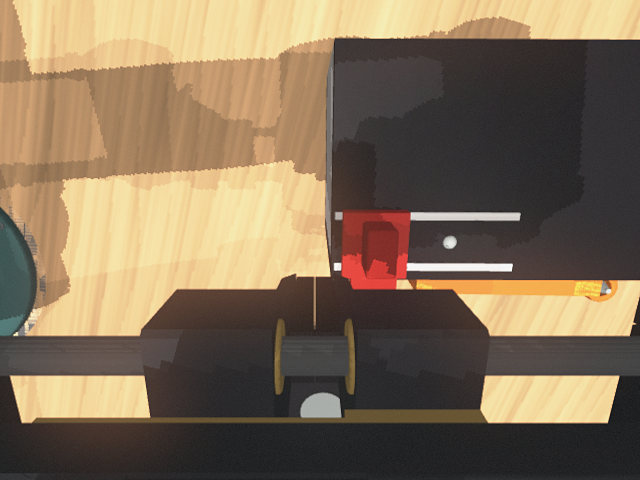

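View pics/c9.png

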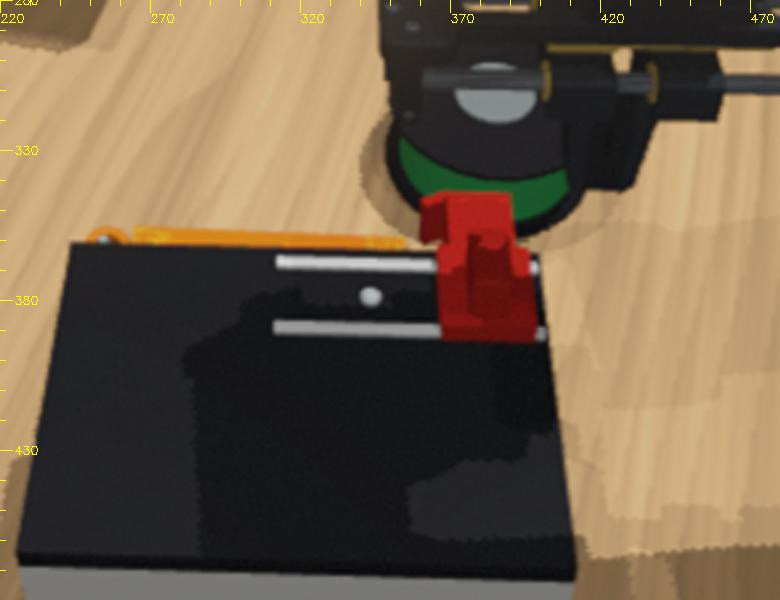

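Call:
{"method": "carry_out", "body": {"motion": [[[-1, 8, 0, 0, 0], [-1, 24, 0, 0, 0], [-1, 42, 0, 0, 0], [-1, 58, 0, 0, 0], [-1, 69, 0, 0, 0], [-1, 72, 0, 0, 0], [-1, 72, 0, 0, 0]]]}}

```text
t: 19.38
tool_pos: [0.3808, 0.1845, 0.1673]
tool_rot: [[-0.002, 0.963, 0.27], [-0.001, 0.27, -0.963], [-1.0, -0.003, 0.0]]
ft_force: [0.1, 0.3, -0.6]
grip_width: 0.0006
```

```bash
python3 go.py .3802 .1847 .167 15.67
python3 - <<'E'
from ov import *
for n in ['scene','side']: cv2.imwrite(f'pics/{n}16.png',manip.snapshot(n)[:,:,::-1])
crop('pics/side16.png',320,300,160,120,5,'pics/c9.png')
E
```

```text
t 19.38 shift mm [ 0.3 -0.5 -0.3] turn -0.0004 | cur [0.3808 0.1845 0.1673] yaw 15.65 w 0.0006 F [ 0.1  0.3 -0.6] T [ 0.01 -0.07  0.02]
```

View pics/c9.png

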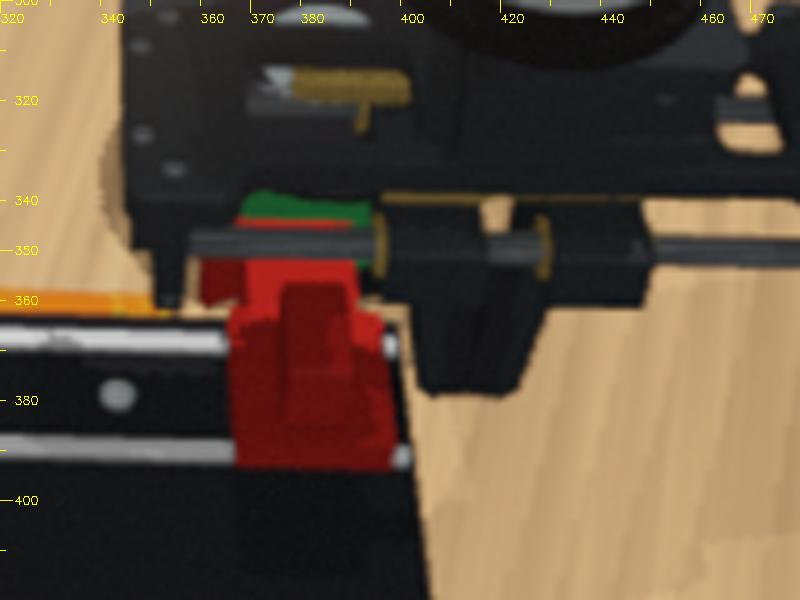

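Call:
{"method": "carry_out", "body": {"motion": [[[-1, 0, 3, 0, 0], [-1, 0, 8, 0, 0], [-1, 0, 13, 0, 0], [-1, 0, 18, 0, 0], [-1, 0, 23, 0, 0], [-1, 0, 28, 0, 0], [-1, 0, 33, 0, 0], [-1, 0, 38, 0, 0], [-1, 0, 43, 0, 0], [-1, 0, 43, 0, 0]]]}}

```text
t: 20.32
tool_pos: [0.4238, 0.1969, 0.1686]
tool_rot: [[0.001, 0.963, 0.27], [0.0, 0.27, -0.963], [-1.0, 0.001, 0.0]]
ft_force: [0.1, -0.4, 0.2]
grip_width: 0.0006
```

```bash
python3 go.py .3802 .1847 .167 15.67
python3 - <<'E'
from ov import *
for n in ['scene','side','wrist']: cv2.imwrite(f'pics/{n}17.png',manip.snapshot(n)[:,:,::-1])
crop('pics/side17.png',300,300,160,120,5,'pics/c9.png')
crop('pics/scene17.png',400,160,120,120,5,'pics/c8.png')
E
```

```text
t 20.32 shift mm [  1.6 -45.2  -0. ] turn -0.0001 | cur [0.4238 0.1969 0.1686] yaw 15.66 w 0.0006 F [ 0.1 -0.4  0.2] T [-0.06 -0.1  -0.07]
```

View pics/c9.png

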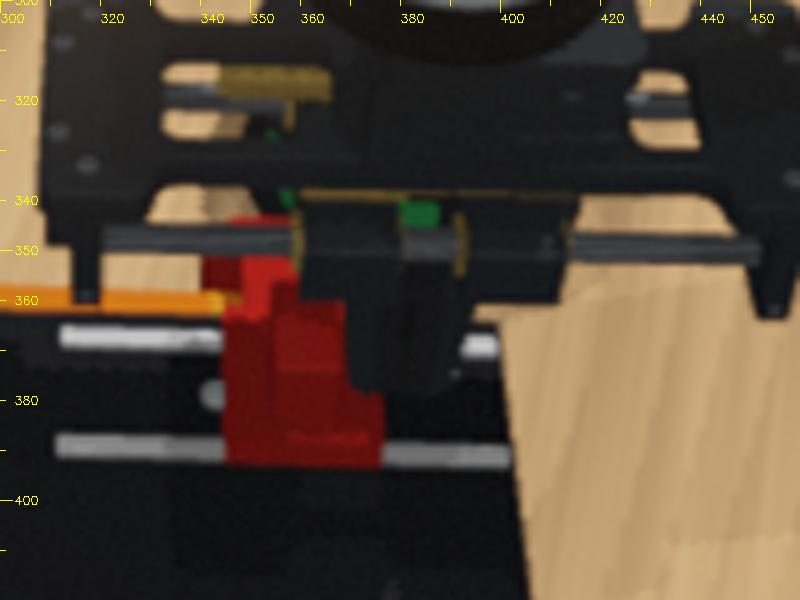

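View pics/wrist17.png

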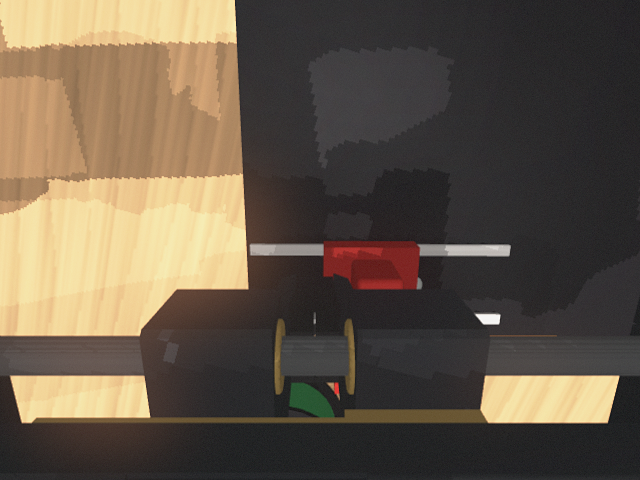

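The latch is moving (carriage left edge 366 → 345 in the side view) and the door is still shut. Continue to the stop.

Call:
{"method": "carry_out", "body": {"motion": [[[-1, 0, 2, 0, 0], [-1, 0, 4, 0, 0], [-1, 0, 6, 0, 0], [-1, 0, 8, 0, 0], [-1, 0, 10, 0, 0], [-1, 0, 12, 0, 0], [-1, 0, 14, 0, 0], [-1, 0, 16, 0, 0], [-1, 0, 18, 0, 0], [-1, 0, 18, 0, 0]]]}}

```text
t: 21.3
tool_pos: [0.4389, 0.2011, 0.1684]
tool_rot: [[-0.003, 0.963, 0.27], [-0.001, 0.27, -0.963], [-1.0, -0.004, 0.0]]
ft_force: [-5.9, -2.1, 4.4]
grip_width: 0.0002
```

Call:
{"method": "carry_out", "body": {"motion": [[[-1, 0, 1, 0, 0], [-1, 0, 2, 0, 0], [-1, 0, 3, 0, 0], [-1, 0, 3, 0, 0]]]}}

```text
t: 21.63
tool_pos: [0.4391, 0.2012, 0.1684]
tool_rot: [[-0.009, 0.963, 0.27], [-0.003, 0.27, -0.963], [-1.0, -0.01, 0.0]]
ft_force: [-14.9, -4.3, 11.6]
grip_width: 0.0001
```

Call:
{"method": "carry_out", "body": {"motion": [[[-1, 0, 1, 0, 0], [-1, 0, 2, 0, 0], [-1, 0, 2, 0, 0]]]}}

```text
t: 21.88
tool_pos: [0.4393, 0.2012, 0.1685]
tool_rot: [[-0.013, 0.963, 0.27], [-0.004, 0.27, -0.963], [-1.0, -0.014, 0.0]]
ft_force: [-20.9, -6.3, 17.1]
grip_width: 0.0005
```

```bash
python3 go.py .3802 .1847 .167 15.67
python3 - <<'E'
from ov import *
for n in ['scene','side','wrist']: cv2.imwrite(f'pics/{n}18.png',manip.snapshot(n)[:,:,::-1])
crop('pics/side18.png',300,300,160,120,5,'pics/c9.png')
E
```

```text
t 21.88 shift mm [  2.3 -61.3  -0. ] turn 0.0 | cur [0.4393 0.2012 0.1685] yaw 15.67 w 0.0005 F [-20.9  -6.3  17.1] T [-0.95  2.86  0.02]
```

View pics/c9.png

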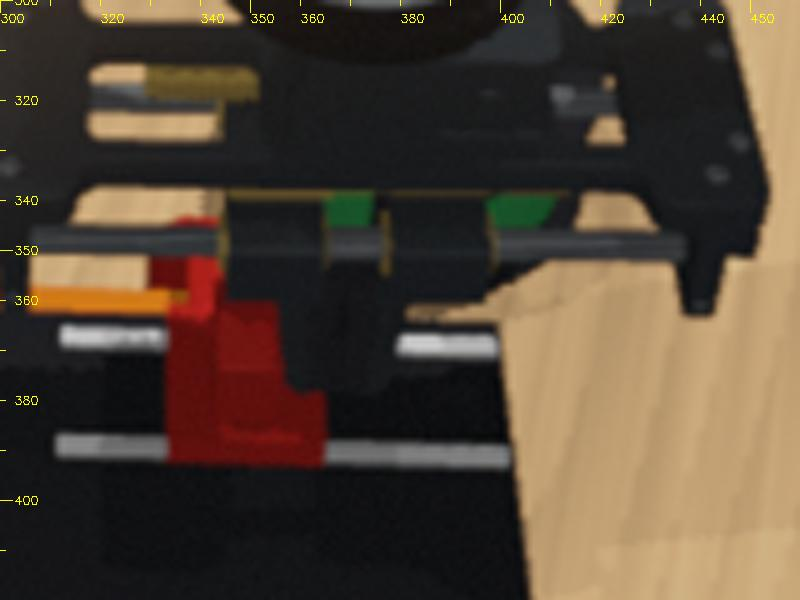

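Run:
```python
from ov import *
crop('pics/side8.png',320,350,100,50,8,'pics/c10.png')
crop('pics/side18.png',320,350,100,50,8,'pics/c11.png')
a=cv2.imread('pics/c10.png');b=cv2.imread('pics/c11.png');cv2.imwrite('pics/c12.png',np.vstack([a[:300],b[:300]]) if 0 else np.vstack([a,b])[:800])
cv2.imwrite('pics/c12.png',cv2.resize(np.vstack([a,b]),(600,600)) if 0 else np.vstack([a[100:400],b[100:400]]))
crop('pics/wrist18.png',200,180,213,160,3.75,'pics/c13.png')
```

```text
(no output)
```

View pics/c12.png

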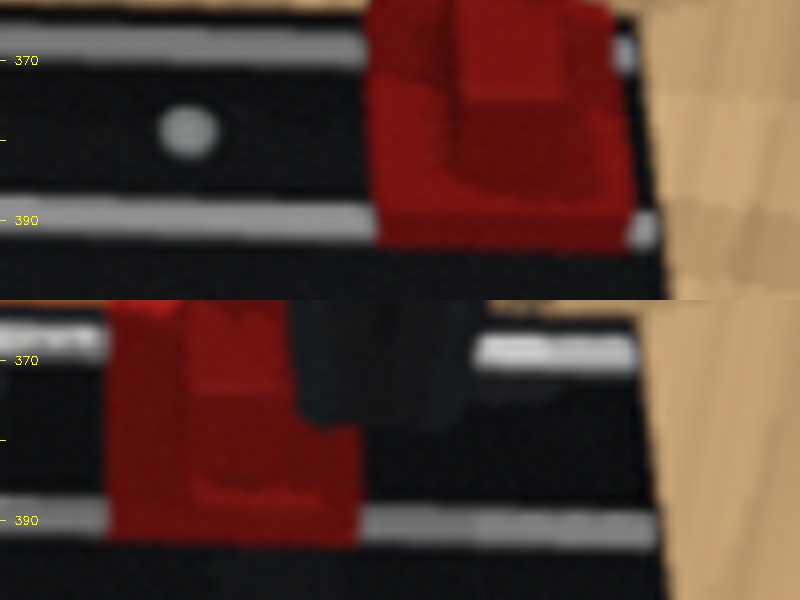

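View pics/c13.png

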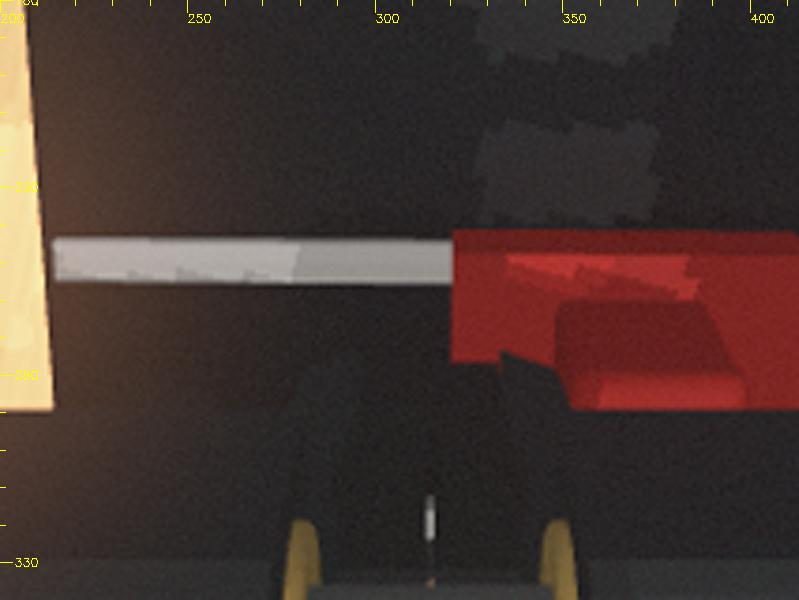

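View pics/scene18.png

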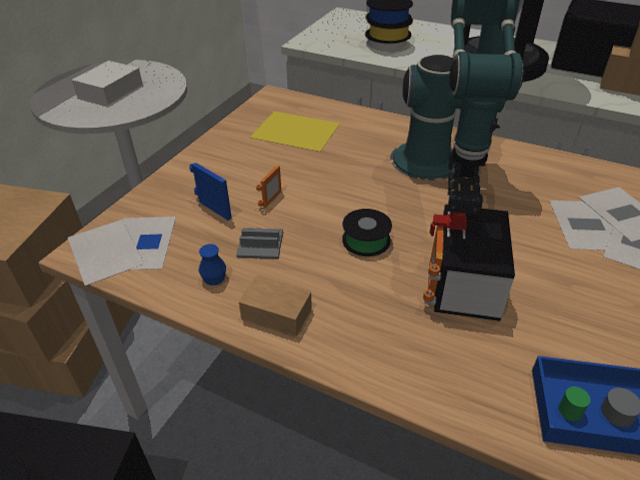

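Run:
```python
from ov import *
c=cam('side');s=cam('scene')
cy=np.radians(105.67); Rc=np.array([[np.cos(cy),-np.sin(cy)],[np.sin(cy),np.cos(cy)]]);C=np.array([.4864,.2612])
f=lambda q:((q[:2]-C)@Rc*1000).round(1)
for nm,uv in dict(L0=(320+378/8,350+(345)/8),R0=(320+630/8,350+352/8),L1=(320+108/8,350+(340)/8),R1=(320+360/8,350+347/8),roofR0=(320+655/8,350+350/8)).items():
    print(nm,f(onz(c,uv,.150)))
crop('pics/scene18.png',410,185,100,75,8,'pics/c14.png')
crop('pics/scene18.png',410,185,100,75,8,'pics/c14.png')
```

```text
L0 [-24.6  62.3]
R0 [-24.3 103.8]
L1 [-24.4  17.7]
R1 [-24.1  59.3]
roofR0 [-24.7 108. ]
```

View pics/c14.png

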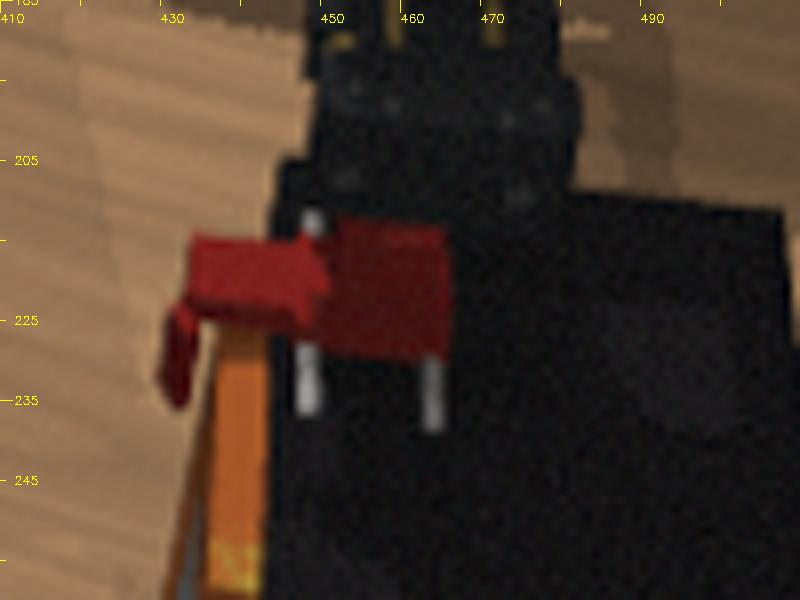

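Measured travel is 44.5 mm: not snapped home. The 17 N upward reaction shows the flared finger back wedging on the knob's top edge. I'll back off and instead straddle the knob, pushing with a finger's flat inner face.

Call:
{"method": "carry_out", "body": {"motion": [[[-1, 0, -2, 0, 0], [-1, 0, -4, 0, 0], [-1, 0, -8, 0, 0], [-1, 0, -15, 0, 0], [-1, -4, -18, 0, 0], [-1, -15, -18, 0, 0], [-1, -30, -18, 0, 0], [-1, -45, -18, 0, 0], [-1, -50, -18, 0, 0], [-1, -50, -18, 0, 0]]]}}

```text
t: 22.87
tool_pos: [0.4293, 0.1987, 0.2214]
tool_rot: [[0.005, 0.963, 0.27], [0.002, 0.27, -0.963], [-1.0, 0.005, -0.001]]
ft_force: [0.9, 0.3, -0.3]
grip_width: 0.0
```

```bash
python3 - <<'E'
import numpy as np
cy=np.radians(105.67); Rc=np.array([[np.cos(cy),-np.sin(cy)],[np.sin(cy),np.cos(cy)]])
print(np.array([.4864,.2612])+Rc@np.array([-.045,.040]))
from ov import *
for n in ['scene','side','wrist']: cv2.imwrite(f'pics/{n}19.png',manip.snapshot(n)[:,:,::-1])
crop('pics/side19.png',300,300,160,120,5,'pics/c9.png')
E
python3 go.py .46 .207 .24 15.67
```

```text
[0.460041   0.20706865]
t 23.02 shift mm [-21.8  33.9   0. ] turn -0.0 | cur [0.4273 0.1979 0.2182] yaw 15.67 w 0.0007 F [-1.2 -0.1  0.4] T [-0.06 -0.09 -0.05]
```

View pics/wrist19.png

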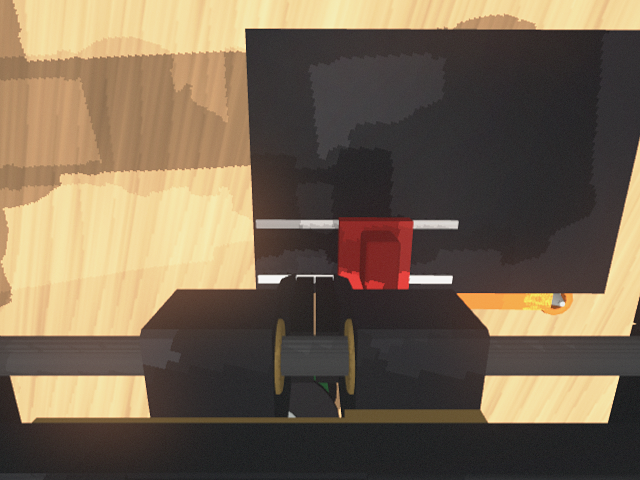

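View pics/c9.png

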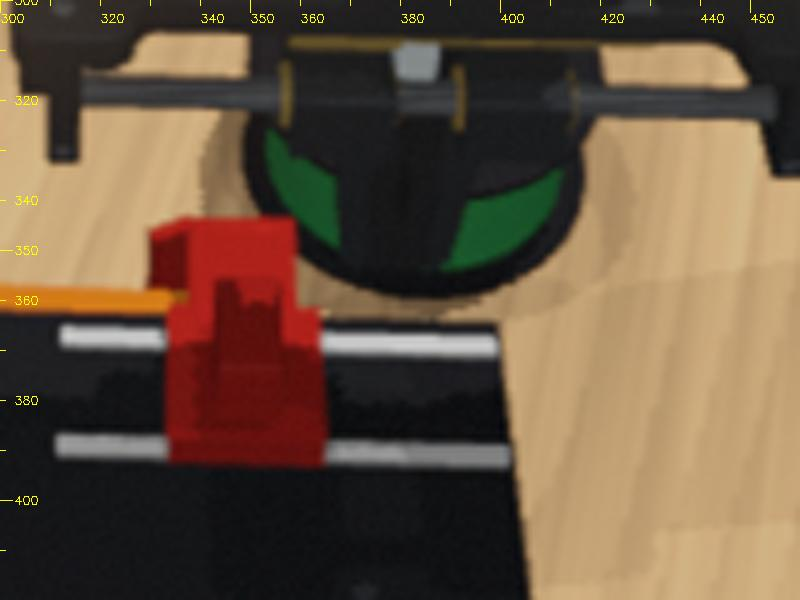

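Call:
{"method": "carry_out", "body": {"motion": [[[0, -8, 0, 0, 0], [0, -10, 4, 0, 0], [0, -10, 12, 0, 0], [0, -10, 22, 0, 0], [0, -10, 31, 0, 0], [0, -10, 35.5, 0, 0], [0, -10, 35.5, 0, 0], [0, -10, 35.5, 0, 0]]]}}

```text
t: 23.68
tool_pos: [0.4619, 0.2076, 0.2282]
tool_rot: [[-0.001, 0.963, 0.27], [-0.0, 0.27, -0.963], [-1.0, -0.001, 0.0]]
ft_force: [-0.1, -0.1, -0.5]
grip_width: 0.0443
```

```bash
python3 - <<'E'
from ov import *
for n in ['scene','side','wrist']: cv2.imwrite(f'pics/{n}20.png',manip.snapshot(n)[:,:,::-1])
crop('pics/side20.png',280,290,160,120,5,'pics/c9.png')
E
python3 go.py .4614 .2075 .166 15.67
```

```text
t 23.83 shift mm [62.4  0.1 -0. ] turn 0.0001 | cur [0.4614 0.2075 0.2284] yaw 15.67 w 0.044 F [-0.2 -0.1 -0.3] T [-0.05 -0.1  -0.01]
```

View pics/wrist20.png

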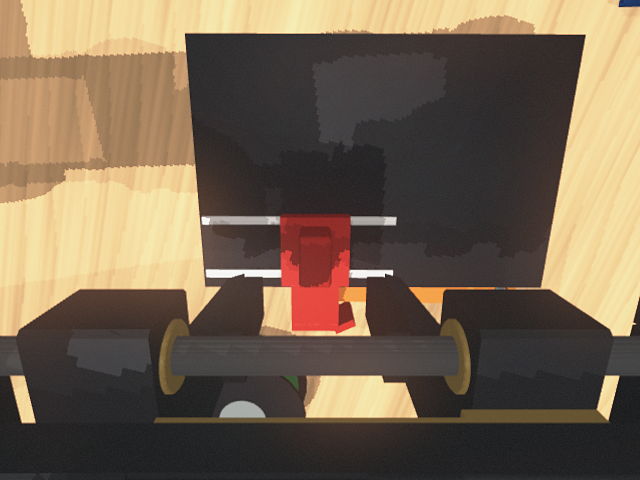

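View pics/c9.png

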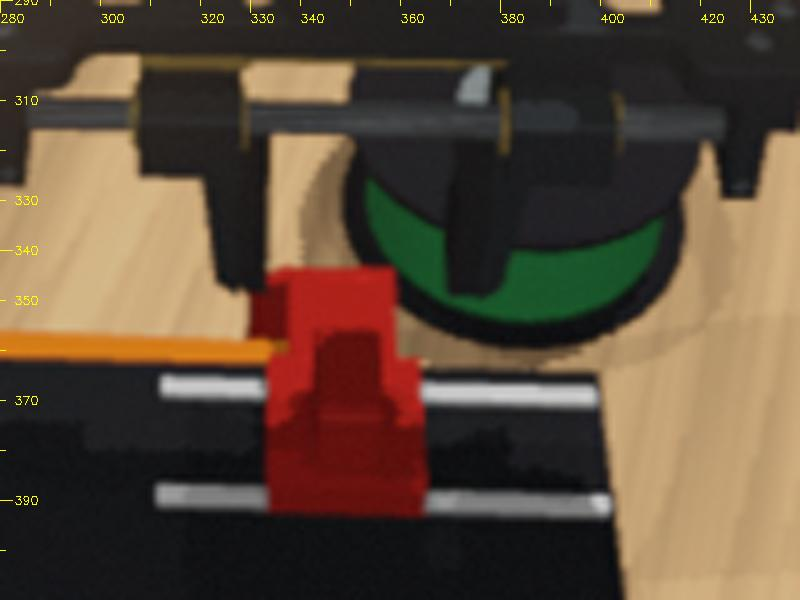

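Fingers straddle the knob (inner faces at 333 and 369, knob 343–356). Descend and push with the rear finger.

Call:
{"method": "carry_out", "body": {"motion": [[[0, 6, 0, 0, 0], [0, 20, 0, 0, 0], [0, 36, 0, 0, 0], [0, 50, 0, 0, 0], [0, 59, 0, 0, 0], [0, 62, 0, 0, 0], [0, 62, 0, 0, 0]]]}}

```text
t: 24.42
tool_pos: [0.4609, 0.2073, 0.1656]
tool_rot: [[-0.002, 0.963, 0.27], [-0.001, 0.27, -0.963], [-1.0, -0.002, 0.0]]
ft_force: [0.3, -0.1, -0.2]
grip_width: 0.0441
```

Call:
{"method": "carry_out", "body": {"motion": [[[0, 0, 2, 0, 0], [0, 0, 5, 0, 0], [0, 0, 8, 0, 0], [0, 0, 10, 0, 0], [0, 0, 12, 0, 0], [0, 0, 14, 0, 0], [0, 0, 15, 0, 0], [0, 0, 16, 0, 0], [0, 0, 16, 0, 0]]]}}

```text
t: 25.17
tool_pos: [0.4744, 0.2111, 0.1664]
tool_rot: [[-0.007, 0.963, 0.27], [-0.002, 0.27, -0.963], [-1.0, -0.007, 0.0]]
ft_force: [-9.1, -2.1, 7.1]
grip_width: 0.0443
```

Call:
{"method": "carry_out", "body": {"motion": [[[0, 0, 1, 0, 0], [0, 0, 2, 0, 0], [0, 0, 3, 0, 0], [0, 0, 3, 0, 0]]]}}

```text
t: 25.5
tool_pos: [0.4745, 0.2112, 0.1663]
tool_rot: [[-0.013, 0.963, 0.27], [-0.004, 0.27, -0.963], [-1.0, -0.014, 0.0]]
ft_force: [-17.3, -5.2, 12.7]
grip_width: 0.0443
```

```bash
python3 - <<'E'
from ov import *
for n in ['scene','side','wrist']: cv2.imwrite(f'pics/{n}21.png',manip.snapshot(n)[:,:,::-1])
crop('pics/side21.png',280,290,160,120,5,'pics/c9.png')
E
python3 go.py .4614 .2075 .166 15.67
```

```text
t 25.65 shift mm [  0.4 -13.6   0. ] turn -0.0001 | cur [0.4745 0.2112 0.1663] yaw 15.67 w 0.0444 F [-16.9  -4.7  13.2] T [-0.89  2.81 -0.02]
```

View pics/c9.png

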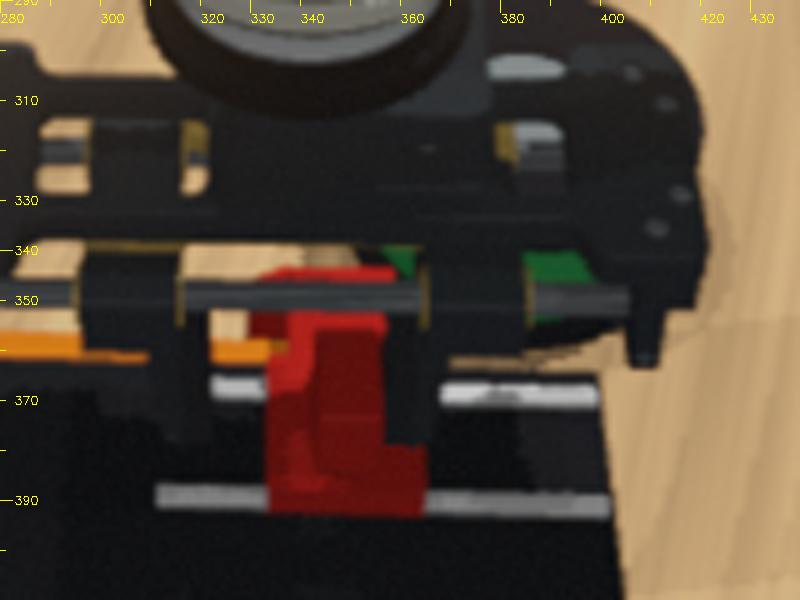

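Run:
```python
from ov import *
c=cam('side');s=cam('scene')
cy=np.radians(105.67); Rc=np.array([[np.cos(cy),-np.sin(cy)],[np.sin(cy),np.cos(cy)]]);C=np.array([.4864,.2612])
f=lambda q:((q[:2]-C)@Rc*1000).round(1)
print('ball',f(onz(c,(320+189/8,350+(100+131)/8),.152)), f(onz(s,(456,226),.152)))
print('railL',f(onz(c,(311,388.5),.152)),'railR',f(onz(c,(402,390.5),.152)))
crop('pics/scene21.png',410,185,100,75,8,'pics/c14.png')
crop('pics/wrist21.png',180,180,240,160,3.3,'pics/c13.png')
```

```text
ball [-44.8  31.3] [-46.2  27.9]
railL [-28.5 -12.3] railR [-28.4 108.3]
```

View pics/c14.png

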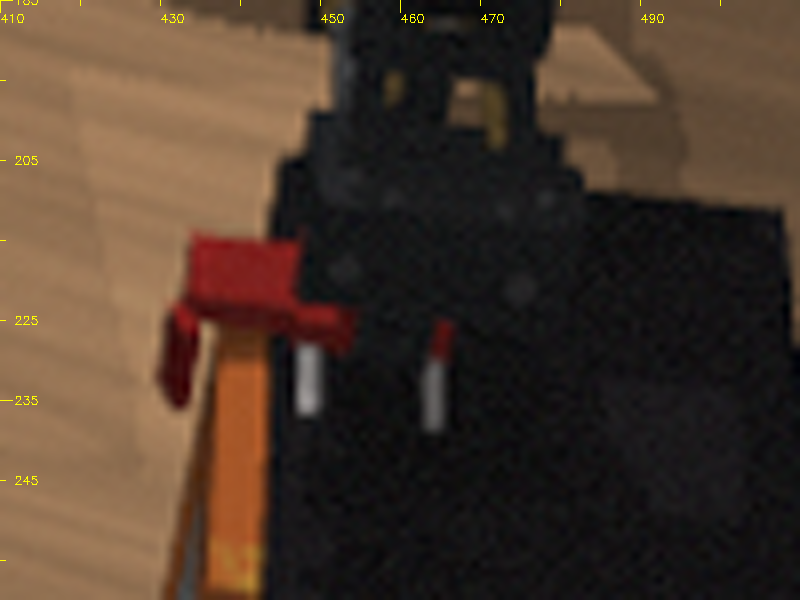

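View pics/c13.png

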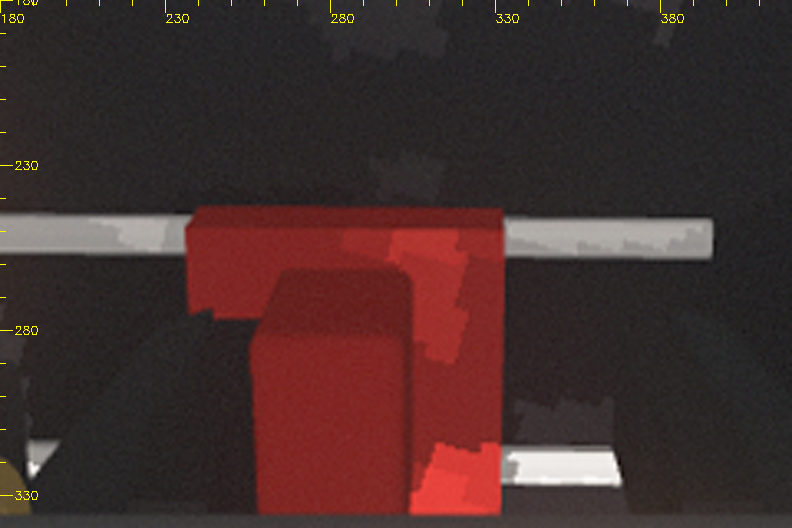

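Call:
{"method": "carry_out", "body": {"motion": [[[0, 0, -3, 0, 0], [0, 0, -7, 0, 0], [0, 0, -12, 0, 0], [0, 0, -17, 0, 0], [0, 0, -18.5, 0, 0], [-1, 0, -18.5, 0, 0], [-1, 0, -18.5, 0, 0], [-1, 0, -18.5, 0, 0], [-1, 0, -18.5, 0, 0], [-1, 0, -18.5, 0, 0]]], "newtons": 20}}

```text
t: 26.48
tool_pos: [0.4617, 0.2075, 0.1667]
tool_rot: [[-0.001, 0.963, 0.27], [-0.0, 0.27, -0.963], [-1.0, -0.002, 0.0]]
ft_force: [-2.8, -1.3, 3.4]
grip_width: 0.018
```

```bash
python3 go.py .4614 .2075 .166 15.67
```

```text
t 26.48 shift mm [ 0.7 -0.3 -0. ] turn -0.0001 | cur [0.4617 0.2075 0.1667] yaw 15.66 w 0.018 F [-2.8 -1.3  3.4] T [-0.13  0.39 -0.05]
```

Call:
{"method": "carry_out", "body": {"motion": [[[-1, 0, -0.7, 0, 0], [-1, 0, -1.4, 0, 0], [-1, 0, -2, 0, 0], [-1, 0, -2, 0, 0]]]}}

```text
t: 26.82
tool_pos: [0.4616, 0.2075, 0.1667]
tool_rot: [[0.003, 0.963, 0.27], [0.001, 0.27, -0.963], [-1.0, 0.003, -0.0]]
ft_force: [5.2, 0.6, -4.0]
grip_width: 0.0183
```

Call:
{"method": "carry_out", "body": {"motion": [[[-1, 0, -0.7, 0, 0], [-1, 0, -1, 0, 0], [-1, 0, -1, 0, 0]]]}}

```text
t: 27.07
tool_pos: [0.4615, 0.2075, 0.1667]
tool_rot: [[0.005, 0.963, 0.27], [0.002, 0.27, -0.963], [-1.0, 0.005, -0.0]]
ft_force: [7.1, 2.4, -5.7]
grip_width: 0.0177
```

Pulling back with about 7.5 N does not move it either, although free sliding takes only 2 N. It may already be home, with the latch having started a few mm forward of its back stop. To be sure, I'll pull with the knob gripped and find the back stop, which gives the total travel directly.

Call:
{"method": "carry_out", "body": {"motion": [[[-1, 0, -1, 0, 0], [-1, 0, -2, 0, 0], [-1, 0, -3, 0, 0], [-1, 0, -3, 0, 0]]], "newtons": 40}}

```text
t: 27.4
tool_pos: [0.4582, 0.2066, 0.1668]
tool_rot: [[0.004, 0.963, 0.27], [0.001, 0.27, -0.963], [-1.0, 0.004, -0.0]]
ft_force: [4.8, 1.8, -4.2]
grip_width: 0.0178
```

Call:
{"method": "carry_out", "body": {"motion": [[[-1, 0, -1, 0, 0], [-1, 0, -2, 0, 0], [-1, 0, -3, 0, 0], [-1, 0, -3, 0, 0]]]}}

```text
t: 27.73
tool_pos: [0.4541, 0.2054, 0.1667]
tool_rot: [[0.001, 0.963, 0.27], [0.0, 0.27, -0.963], [-1.0, 0.001, -0.0]]
ft_force: [2.3, 0.9, -1.9]
grip_width: 0.018
```

Call:
{"method": "carry_out", "body": {"motion": [[[-1, 0, -2, 0, 0], [-1, 0, -4, 0, 0], [-1, 0, -4, 0, 0]]]}}

```text
t: 27.98
tool_pos: [0.449, 0.204, 0.1667]
tool_rot: [[-0.001, 0.963, 0.27], [-0.0, 0.27, -0.963], [-1.0, -0.001, -0.0]]
ft_force: [-0.2, 0.5, 1.0]
grip_width: 0.0176
```

Call:
{"method": "carry_out", "body": {"motion": [[[-1, 0, -4, 0, 0], [-1, 0, -8, 0, 0], [-1, 0, -12, 0, 0], [-1, 0, -16, 0, 0], [-1, 0, -20, 0, 0], [-1, 0, -24, 0, 0], [-1, 0, -28, 0, 0], [-1, 0, -31, 0, 0], [-1, 0, -33, 0, 0], [-1, 0, -33, 0, 0]]]}}

```text
t: 28.82
tool_pos: [0.4171, 0.1952, 0.1667]
tool_rot: [[-0.001, 0.963, 0.27], [-0.0, 0.27, -0.963], [-1.0, -0.001, -0.0]]
ft_force: [-0.8, 1.2, 2.3]
grip_width: 0.0176
```

Call:
{"method": "carry_out", "body": {"motion": [[[-1, 0, -1, 0, 0], [-1, 0, -2, 0, 0], [-1, 0, -3, 0, 0], [-1, 0, -3, 0, 0]]]}}

```text
t: 29.15
tool_pos: [0.4149, 0.1946, 0.1667]
tool_rot: [[-0.0, 0.963, 0.27], [0.0, 0.27, -0.963], [-1.0, -0.0, -0.0]]
ft_force: [0.0, 2.4, 0.3]
grip_width: 0.0174
```

Call:
{"method": "carry_out", "body": {"motion": [[[-1, 0, -1, 0, 0], [-1, 0, -2, 0, 0], [-1, 0, -2, 0, 0]]]}}

```text
t: 29.4
tool_pos: [0.4134, 0.1941, 0.1667]
tool_rot: [[0.001, 0.963, 0.27], [0.001, 0.27, -0.963], [-1.0, 0.001, -0.0]]
ft_force: [2.6, 3.5, -1.6]
grip_width: 0.0174
```

Call:
{"method": "carry_out", "body": {"motion": [[[-1, 0, -1, 0, 0], [-1, 0, -2, 0, 0], [-1, 0, -2, 0, 0]]]}}

```text
t: 29.65
tool_pos: [0.4133, 0.1941, 0.1667]
tool_rot: [[0.005, 0.963, 0.27], [0.002, 0.27, -0.963], [-1.0, 0.006, -0.0]]
ft_force: [9.3, 5.1, -7.5]
grip_width: 0.0176
```

Back stop at x=0.4133, front at 0.4617: total travel is 50.2 mm, so it had been fully home. Push it home again.

Call:
{"method": "carry_out", "body": {"motion": [[[-1, 0, 3, 0, 0], [-1, 0, 7, 0, 0], [-1, 0, 12, 0, 0], [-1, 0, 17, 0, 0], [-1, 0, 22, 0, 0], [-1, 0, 27, 0, 0], [-1, 0, 32, 0, 0], [-1, 0, 37, 0, 0], [-1, 0, 41, 0, 0], [-1, 0, 44, 0, 0]]]}}

```text
t: 30.48
tool_pos: [0.4521, 0.2048, 0.1667]
tool_rot: [[-0.005, 0.963, 0.27], [-0.002, 0.27, -0.963], [-1.0, -0.005, 0.0]]
ft_force: [-9.8, -0.3, 10.0]
grip_width: 0.0175
```

Call:
{"method": "carry_out", "body": {"motion": [[[-1, 0, 2, 0, 0], [-1, 0, 4, 0, 0], [-1, 0, 6, 0, 0], [-1, 0, 8, 0, 0], [-1, 0, 10, 0, 0], [-1, 0, 12, 0, 0], [-1, 0, 13, 0, 0], [-1, 0, 13, 0, 0]]]}}

```text
t: 31.15
tool_pos: [0.462, 0.2076, 0.1666]
tool_rot: [[-0.01, 0.963, 0.27], [-0.003, 0.27, -0.963], [-1.0, -0.011, 0.0]]
ft_force: [-15.3, -3.0, 15.1]
grip_width: 0.0176
```

Call:
{"method": "carry_out", "body": {"motion": [[[-1, 0, -2, 0, 0], [-1, 0, -3.5, 0, 0], [0, 0, -3.5, 0, 0], [0, 0, -3.5, 0, 0], [0, 0, -3.5, 0, 0], [0, 0, -3.5, 0, 0], [0, 0, -3.5, 0, 0], [0, -10, -3.5, 0, 0], [0, -30, -3.5, 0, 0], [0, -60, -3.5, 0, 0]]]}}

```text
t: 31.98
tool_pos: [0.4608, 0.207, 0.2249]
tool_rot: [[-0.005, 0.963, 0.27], [-0.002, 0.27, -0.963], [-1.0, -0.006, 0.001]]
ft_force: [0.6, -0.1, -0.2]
grip_width: 0.0438
```

Call:
{"method": "carry_out", "body": {"motion": [[[0, -30, 0, 0, 0], [0, -55, 0, 0, 0], [0, -70, 0, 0, 0], [0, -70, 0, 0, 0], [0, -70, 0, 0, 0]]]}}

```text
t: 32.4
tool_pos: [0.4633, 0.208, 0.298]
tool_rot: [[0.003, 0.963, 0.27], [0.001, 0.27, -0.963], [-1.0, 0.003, -0.0]]
ft_force: [-0.4, -0.3, 0.1]
grip_width: 0.0435
```

```bash
python3 - <<'E'
from ov import *
cw=cam('wrist')
for n in ['scene','side','wrist']: cv2.imwrite(f'pics/{n}22.png',manip.snapshot(n)[:,:,::-1])
crop('pics/side22.png',220,320,200,150,4,'pics/c9.png')
cb=[.4864,.2612,np.radians(105.67)]; m=T(cb,[(-84,-19,78)])[0]
overlay('scene','pics/scene22.png',[(DOOR,[m[0],m[1],cb[2]],.078)],400,190,100,130,6,'pics/c8.png')
E
python3 go.py .4614 .2075 .3
```

```text
t 32.55 shift mm [-5.2 -0.3 -0.1] turn 0 | cur [0.4617 0.2074 0.2948] yaw 15.67 w 0.0443 F [-0.4  0.6 -0.8] T [ 0.   -0.11  0.01]
```

View pics/c9.png

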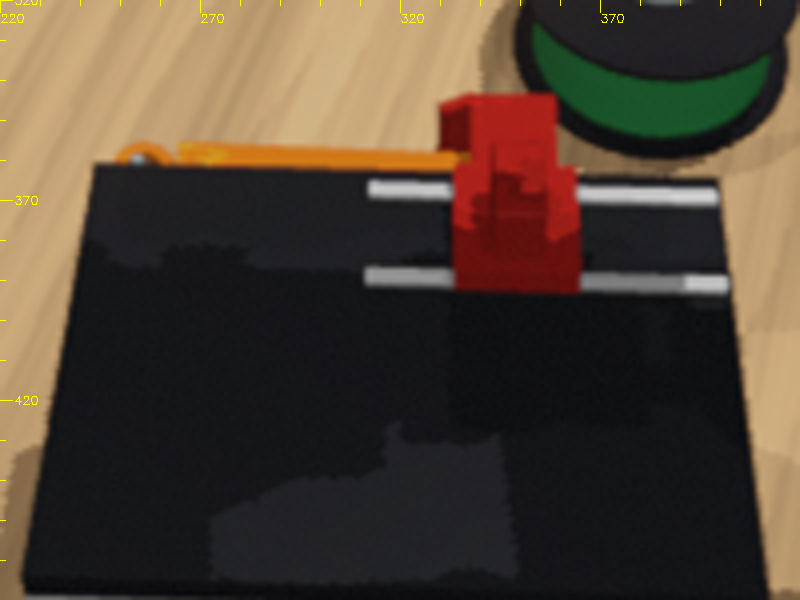

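View pics/c8.png

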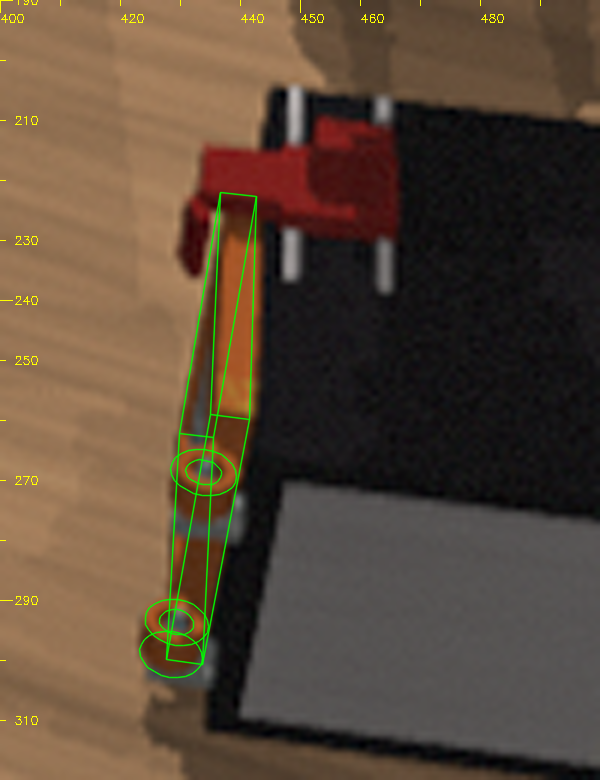

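View pics/wrist22.png

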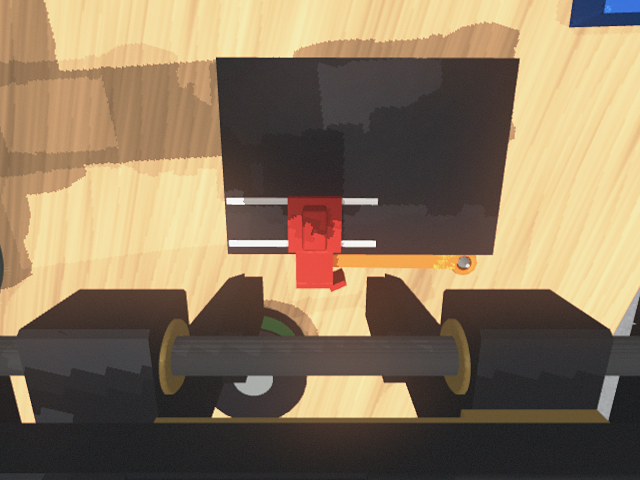

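Final check: the carriage edge is back at 333.5 px, the same as at the stop. The door matches the shut overlay, and the spool, vase and carton have not moved.

```bash
python3 -c "
from workcell import manip
print(manip.close_job())"
```

```text
the job is handed in; nothing more can be done
None
```

I hung the orange door on both pins, swung it shut and latched it, then handed the job in at about 33 s. `close_job` gives no verdict, so success rests on the checks below.

**What I did**
- **Hanging:** I gripped the door by its top edge and lifted it 40 mm out of the stand. The wrist camera showed the upper pin through its hole, about 0.5 mm off centre. I lowered slowly until the force reading went from about -1 N to +2.5 N, with the door about 97° open.
- **Closing:** I pushed the outer face round until it met firm resistance of about 9 N. The door edge then lay parallel to the cabinet front.
- **Latch:** I pushed the knob to its stop, then gripped it for a travel check and pushed it home again.

**Last checks**
- The door matches the shut-door overlay and both knuckles sit on their brackets in the final pictures.
- The gripper is clear of everything.
- The spool, vase and carton look unmoved in the scene pictures I viewed.

**One check that disagreed:** after the first push the pictures showed only about 44.5 mm of latch travel, not 50 mm. I first took this for the finger wedging on the knob. Pulling back met the detent at about 8 N, and the back stop was 50.2 mm behind the front stop. So the latch had already been home, and had probably started about 5 mm forward of its back stop. The second push ended at the same front stop.

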